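# Find a utensil bar's balance point and hang it level

## Robot

A 6-joint arm with a two-finger parallel gripper is mounted at the origin on a cart in front of the work surface, level with it; the furniture and walls round the work are solid. World frame = base frame: x ahead of the robot, y to its left, z up, the work surface at z = 0. Lengths are in m, angles in rad, forces in N, time in s.
With the tool pointing down it reaches from about 0.35 to 0.975 m from the base axis. Payload 4.9 kg.
Tool frame: the origin (TCP) lies at the very end of the fingers, on their centre line; the grasp point (between the pads) lies 19 mm behind it; z points along the fingers, y is the line along which they close (so a half turn about z gives the same grasp; the last joint's range is limited). The gripper opens to 85 mm and grips with 20 to 120 N. Pads are 22 mm wide; open, the fingers measure 114 mm over their backs; the gripper's body (76 mm by 85 mm) begins 54 mm behind the grasp point. The pads swing forward as they close: fully open they stand 13 mm farther back than shut.
Start: joints at [1.135, 0.053, 1.613, -0, 1.476, -0.119], TCP at [0.195, 0.594, 0.231] pointing down, gripper open.
Joint ranges: [-3.01, 3.01], [-1.01, 2.22], [0.06, 2.58], [-1.02, 4.17], [0.09, 2.62], [-3.14, 3.14]. Speed limits (rad/s): [2.57, 2.57, 3.14, 3.14, 3.14, 3.14].

## Interface

Orientations are given as a unit quaternion [w, x, y, z].
In Python, from plant import manip, vision, order gives the robot as it stands.
- The arm moves only by the tool play_rows, never from a script. Its argument "steps" is a list that holds one entry, the list of rows, each a list of 6 numbers: the shift along the tool's x, y, z in mm, then the turn, a rotation vector about the tool's x, y, z in degrees. A call has 1 to 12 rows; each row is the pose to reach, as a shift and turn from the pose commanded when the call began, along the tool's axes at that moment; what a row does not reach only later rows make up. A row lasts 1/12 s, in which the tool goes at most 41.7 mm and 7.16 degrees, less where a joint would pass 70% of its speed; a pose out of reach is approached as far as the arm can. A call with a gripper value outside its range is refused whole. "claw" is the gripper's target within -1 to 1 (fully open at 1, half-way at 0, shut at -1), set as the call begins (left out, the last holds). The fingers move at their own pace and stop on an object; the grip force is fixed at half the most. Time passes only in rows, so rows that repeat a pose let the fingers close. It gives the time, the measured TCP pose, the force, the opening and the grip force at its end, in the units of the state.
- manip.state(): the state, without advancing time (a new reading comes with each control period).
- vision.grab_frame(name): name is "scene" or "side" or "wrist"; returns (picture, depth): 420x560x3 uint8, blue, green, red; 420x560 float32, m along the optical axis (not along the pixel's ray), 0 where there is no reading.
- vision.camera_info(name): a dict with "K" (3x3 intrinsics, pixels), "k1" (the pictures are not rectified: a ray, as slopes to the right and down, at radius r is drawn at 1 + k1 r^2 times it, then the intrinsics apply), "eye" and "orientation" of the camera in the world; the wrist camera has in their place "T_tool_cam" (4x4, takes a point from camera to tool coordinates, whose origin is the TCP and whose axes are the flange's). Camera axes: x right, y down, z forward; pixel columns grow to the right and rows downward; lengths in m; the calibration is good to about 2 mm. A picture is of the moment at which its call begins: read the wrist's pose just before it. camera_info takes no time and is no camera call.
- order.job_done(): hands the job in; it is judged then, once.
The state is a dict: "time": time; "joint_pos": joint angles; "joint_vel": joint speeds; "joint_efforts": joint torques, N m; "tool_pos": TCP position; "tool_rot": TCP orientation; "contact_force": force on the tool from outside, world axes, zero at the start; "ft_torque": the same for the moment, N m; "gripper_width": opening from 0.0 (shut) to 1.0 (fully open); "grasp_force": force on a finger pad.
Only numpy, scipy, OpenCV 4.12 (cv2) and the standard library are available. Lean on these libraries where they do the work, as an engineer would, in place of code of your own. Each camera call takes 0.05 s, during which the arm holds its last target. There are 200 camera calls.

## Task

This utensil bar must hang level from the stand's hook, but it has an uneven core inside and nobody can see where it balances. Without gripping it, ease the bar by its inner end out over the chopping board's edge until it just tips of its own weight, then slide its hanger along the bar to that balance point, straight above the board's edge, while the bar still lies on the board. Then lift the bar by the hanger's black grip and hang its eye on the hook so that it hangs level and free; push gently, and leave the other things where they are.

Things in the scene. Friction and masses are not known exactly. Their poses are not given: they have to be found in the camera images.
- bar: dark wooden utensil bar, 340 long (its y) x 28 wide (x) x 22 high (z), flat underside, metal track on top, five small steel pegs per side (reach 18 beyond it). Origin: middle of the underside; -y end = outer end, past the board's right edge. About 0.7 kg, mostly an unseen steel core: the balance point lies anywhere up to about 45 either side of the middle.
- bar_outer_end (a point): bottom of the bar's outer end (-y end); it comes down on the worktop when the bar tips
- bar_inner_end (a point): middle of the end face of the bar's inner end (+y end), 11 above the bar's underside: the face to push. While a finger presses on this face, friction can hold the end down past the balance point: ease off after each few mm of push and see whether the bar tips. The hanger stands at the other end.
- hanger (a joint): position of the hanger along the bar, m from the middle of the bar, towards +y (inner end); limits -0.14 to 0.14. It starts near the outer end. Its felted track holds it by friction: about 2 N to slide it, less than moves the bar on the board.
- hanger_knob (a point): centre of the black T-grip: a round bar 16 thick, 28 long, lying across the bar (along its x), on top of the steel sliding hanger (12 g), 119 above the bar's underside. Below it, on an 8 thick neck, is a triangular wire eye in the plane of the bar's length and height, apex up, wire 6 thick; apex 27 and base wire 79 below the grip's centre, base 72 long.
- hanger_eye (a point): the point inside the eye, 39 below the grip's centre (12 below the apex), where the centre line of the hook's rod lies when the eye hangs on it
- board: wooden chopping board, fixed, 220 (its x) x 280 (its y) x 24 thick; origin under its centre
- board_edge (a point): middle of the top of the board's right-hand edge (its -y end face); the straight edge runs along the board's x axis and the bar crosses it
- stand: steel counter stand, fixed: round foot of radius 55, origin under its centre, post of 8 thick wire above it, bent at the top into a level arm along its own -x, centre line 215 above the worktop. The arm ends 111 in front of the post in a tip turned up to 14 above that line; nothing else rises above the arm.
- stand_seat (a point): point on the centre line of the arm (8 thick), 70 in front of the post, middle of the level part where the eye is to hang; x axis along the arm, away from the tip
- salt_shaker: salt shaker, 90 tall: leave alone
- jam_jar: jar with green lid, 86 tall: leave alone
- mandarin: mandarin, 55 wide, on the right: leave alone
- garlic: garlic bulb, 50 wide: leave alone

How it is judged:
On the way, in this order (a step that is already met when the one before it is completed fails the run):
1. the bar, its hanger not yet moved, has tipped over the board's edge of its own weight: outer end down on the worktop, no finger gripping or pressing it with more than 3 N (height (world z) of bar_outer_end below 0.006 m and contact force between bar and board above 1 N and contact force between the fingers and bar below 3 N and value of joint hanger below -0.1 m), for 0.2 s.
2. the hanger has been slid in along the bar while the bar lies on the board (value of joint hanger above -0.075 m and contact force between bar and board above 1 N), for 0.1 s.
At the end, for the whole second after the job is handed in: The bar hangs by its eye from the arm of the stand (eye within 45 mm of the seat point), clear of everything else, its length level within 7.5 degrees, and at rest (under 0.04 m/s and 0.3 rad/s) (angle between bar's own y axis and vertical between 1.44 and 1.7 rad and distance between hanger_eye and stand_seat below 0.045 m and height (world z) of bar above 0.11 m and contact force between bar and stand above 3 N and linear speed of bar below 0.04 m/s and angular speed of bar below 0.3 rad/s); the robot touches nothing.
It fails at once if the bar itself (not its hanger) is pushed or gripped with more than 20 N (contact force between the fingers and bar_c0 above 20 N).
It fails at once if the bar is pressed on the board with more than 40 N (contact force between bar and board above 40 N).
It fails at once if a bystander is moved by more than 20 mm (distance of any of salt_shaker, jam_jar, mandarin, garlic from where it was at the start of the episode above 0.02 m).
It also fails if it takes over 72 s, if anything falls off the work surface, if the arm or the gripper's body presses on something with over 40 N, if the wrist force passes 120 N, or if a joint passes its speed limit or range.

## Working session

There is one attempt and no reset: what is moved stays moved. The work goes in short steps, Python scripts to look and compute and a tool call to move; the robot and the scene stay as the last step left them, time stands still between calls to the robot, and variables do not carry over. Pictures are saved under pics/ and viewed, at most 10 in all, crops included, and the job is handed in when it is done.

Besides the shell and the picture viewer there is one more tool, called after "Request:" by a JSON object that holds its "name" and its "arguments". play_rows: Moves the arm, as the interface text tells. Its arguments: {"type":"object","properties":{"steps":{"type":"array"},"claw":{"type":"number"}},"required":["steps"]}

```bash
mkdir -p pics; cat > h.py <<'E'
import numpy as np, cv2
from scipy.spatial.transform import Rotation as R
from plant import manip, vision, order
def rot(q): return R.from_quat([q[1],q[2],q[3],q[0]]).as_matrix()
def cam(name, st=None):
    c=vision.camera_info(name); K=np.array(c["K"])
    if "T_tool_cam" in c:
        T=np.eye(4); T[:3,:3]=rot(st["tool_rot"]); T[:3,3]=st["tool_pos"]; T=T@np.array(c["T_tool_cam"])
    else:
        T=np.eye(4); o=np.array(c["orientation"]); T[:3,:3]=rot(o) if o.size==4 else o.reshape(3,3); T[:3,3]=c["eye"]
    return K,c["k1"],T
def slopes(C,uv):
    K,k1,T=C; uv=np.atleast_2d(np.asarray(uv,float))
    d=np.c_[(uv[:,0]-K[0,2])/K[0,0],(uv[:,1]-K[1,2])/K[1,1]]; s=d.copy()
    for _ in range(20): s=d/(1+k1*(s**2).sum(1,keepdims=True))
    return s
def rays(C,uv):
    s=slopes(C,uv); return C[2][:3,3],(np.c_[s,np.ones(len(s))])@C[2][:3,:3].T
def onz(C,uv,z):
    o,d=rays(C,uv); return o+d*((z-o[2])/d[:,2])[:,None]
def cloud(C,depth):
    v,u=np.mgrid[0:depth.shape[0],0:depth.shape[1]]
    o,d=rays(C,np.c_[u.ravel(),v.ravel()]); P=o+d*depth.reshape(-1,1); P[depth.ravel()==0]=np.nan
    return P.reshape(depth.shape+(3,))
def proj(C,P):
    K,k1,T=C; p=(np.atleast_2d(P)-T[:3,3])@T[:3,:3]; s=p[:,:2]/p[:,2:]; s=s*(1+k1*(s**2).sum(1,keepdims=True))
    return s*[K[0,0],K[1,1]]+[K[0,2],K[1,2]]
def grab(name):
    st=manip.state(); im,d=vision.grab_frame(name); return im,d,cam(name,st),st
E
python3 - <<'E'
from h import *
for n in("scene","side"):
    im,d,C,st=grab(n); cv2.imwrite(f"pics/{n}0.png",im); np.savez(f"{n}0.npz",im=im,d=d); print(n,C[2].round(3).tolist(),C[0][0,0])
print(st)
E
```

```text
scene [[0.55, -0.458, 0.699, -0.19], [-0.835, -0.304, 0.459, -0.597], [0.002, -0.836, -0.549, 0.76], [0.0, 0.0, 0.0, 1.0]] 463.5083621472494
side [[0.986, -0.112, 0.122, 0.482], [-0.165, -0.729, 0.665, -0.736], [0.015, -0.676, -0.737, 0.834], [0.0, 0.0, 0.0, 1.0]] 386.6284048504006
{'time': 0.05, 'joint_pos': array([ 1.13496790e+00,  5.33173794e-02,  1.61427476e+00, -3.61389235e-06,
        1.47598736e+00, -1.18996115e-01]), 'joint_vel': array([-0.00066566, -0.00162372, -0.00046161, -0.00078356, -0.00141538,
       -0.00198388]), 'joint_efforts': array([ 8.14423365e-04, -3.95182407e+01, -3.71661222e+01,  5.42542267e-06,
        3.96671167e-03, -1.20579284e-05]), 'tool_pos': array([0.19446227, 0.59333462, 0.23009898]), 'tool_rot': array([-2.70335810e-04,  1.57754145e-01,  9.87477920e-01, -9.55931442e-04]), 'contact_force': array([0.59329706, 0.50655134, 0.12818171]), 'ft_torque': array([ 0.02308838, -0.02946192,  0.02760037]), 'grasp_force': 0.0, 'gripper_width': 1.0036446759034445}
```

View pics/scene0.png

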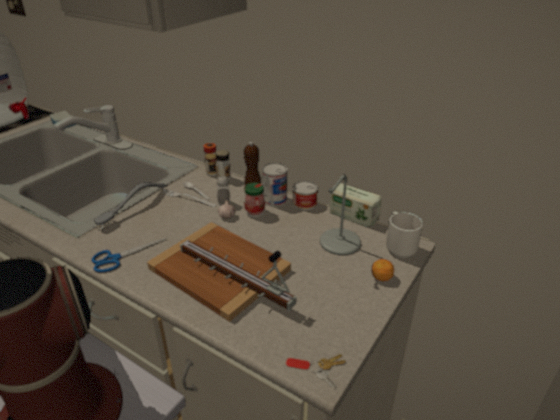

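View pics/side0.png

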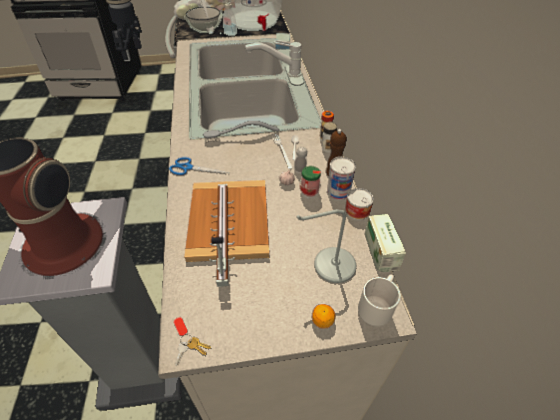

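Scene: the board is at about (220,265), the bar runs from (185,247) to (288,297) with the black grip at (275,257), and the stand foot is at (340,241) with its arm top at (344,178). Side: the bar runs from (222,187) to (223,283), the grip is at (217,240), and the stand arm runs from (298,218) to (345,212). I'll enlarge both.

```bash
python3 - <<'E'
from h import *
a=np.load("side0.npz")["im"][170:300,170:370]; b=np.load("scene0.npz")["im"][165:315,140:400]
cv2.imwrite("pics/sc.png",cv2.resize(a,None,fx=4,fy=4,interpolation=cv2.INTER_CUBIC))
cv2.imwrite("pics/cc.png",cv2.resize(cv2.convertScaleAbs(b,alpha=1.6),None,fx=3,fy=3,interpolation=cv2.INTER_CUBIC))
for n in("side","scene"):
    z=np.load(n+"0.npz");im,d=z["im"],z["d"];C=cam(n);P=cloud(C,d)
    hs=cv2.cvtColor(im,cv2.COLOR_BGR2HSV)
    m=(hs[...,0]>5)&(hs[...,0]<25)&(hs[...,1]>110)&(np.abs(P[...,2]-.024)<.012)&(np.abs(P[...,1])<.6)&(P[...,0]>.2)
    m=cv2.morphologyEx(m.astype(np.uint8),cv2.MORPH_OPEN,np.ones((3,3)))
    k,l,s,c=cv2.connectedComponentsWithStats(m); 
    cs=cv2.findContours(m,0,1)[0]; big=np.vstack([q for q in cs if cv2.contourArea(q)>80])
    X=onz(C,big[:,0],.024)[:,:2]; r=cv2.minAreaRect(X.astype(np.float32)); print(n,"board",r,cv2.boxPoints(r).round(4).tolist())
    o,dd=rays(C,[[0,0]])
    # tall points near the stand / hanger
    g=(P[...,2]>.19)&(P[...,2]<.26)&(P[...,0]>.3)&(P[...,0]<.9)&(P[...,1]>-.5)&(P[...,1]<.3)
    v,u=np.nonzero(g); print("high",np.c_[u,v,(P[g]*1000).round()][::max(1,len(u)//12)].tolist())
    g=(im.max(2)<40)&(P[...,2]>.1)&(P[...,2]<.18)&(P[...,0]>.3)&(P[...,0]<.9)&(abs(P[...,1])<.3)
    v,u=np.nonzero(g); print("knob",len(u),u.mean(),v.mean(),np.median(P[g],0))
E
```

```text
side board ((0.455490380525589, 0.007288441061973572), (0.28609782457351685, 0.21782496571540833), 84.84026336669922) [[0.334199994802475, -0.12540000677108765], [0.5511000156402588, -0.14499999582767487], [0.5767999887466431, 0.14000000059604645], [0.35989999771118164, 0.15960000455379486]]
high [[355.0, 78.0, 879.0, 299.0, 257.0], [369.0, 114.0, 880.0, 149.0, 226.0], [381.0, 139.0, 878.0, 39.0, 221.0], [402.0, 162.0, 880.0, -89.0, 249.0], [409.0, 185.0, 880.0, -147.0, 228.0], [413.0, 207.0, 880.0, -191.0, 200.0], [433.0, 218.0, 880.0, -267.0, 247.0], [438.0, 237.0, 879.0, -305.0, 230.0], [437.0, 256.0, 880.0, -326.0, 194.0], [454.0, 274.0, 878.0, -388.0, 220.0], [477.0, 291.0, 879.0, -449.0, 257.0], [487.0, 308.0, 879.0, -483.0, 258.0], [479.0, 331.0, 881.0, -498.0, 201.0]]
knob 31 217.19354838709677 240.96774193548387 [ 0.43081947 -0.17864367  0.14680057]
scene board ((0.4684049189090729, -0.10967877507209778), (0.2851621210575104, 0.558271050453186), 9.66058349609375) [[0.2809999883174896, 0.14159999787807465], [0.37470000982284546, -0.40880000591278076], [0.6557999849319458, -0.36090001463890076], [0.5620999932289124, 0.18940000236034393]]
high [[229.0, 96.0, 875.0, 298.0, 260.0], [278.0, 112.0, 877.0, 118.0, 247.0], [297.0, 119.0, 883.0, 56.0, 237.0], [268.0, 126.0, 875.0, 153.0, 195.0], [307.0, 132.0, 881.0, 20.0, 206.0], [335.0, 138.0, 879.0, -72.0, 212.0], [347.0, 144.0, 883.0, -108.0, 202.0], [439.0, 149.0, 878.0, -356.0, 256.0], [421.0, 155.0, 879.0, -315.0, 228.0], [399.0, 161.0, 879.0, -261.0, 195.0], [467.0, 166.0, 883.0, -428.0, 229.0], [442.0, 174.0, 877.0, -376.0, 193.0], [333.0, 191.0, 624.0, -201.0, 213.0]]
knob 196 259.21938775510205 189.10204081632654 [0.78505532 0.14756481 0.13204016]
```

View pics/sc.png

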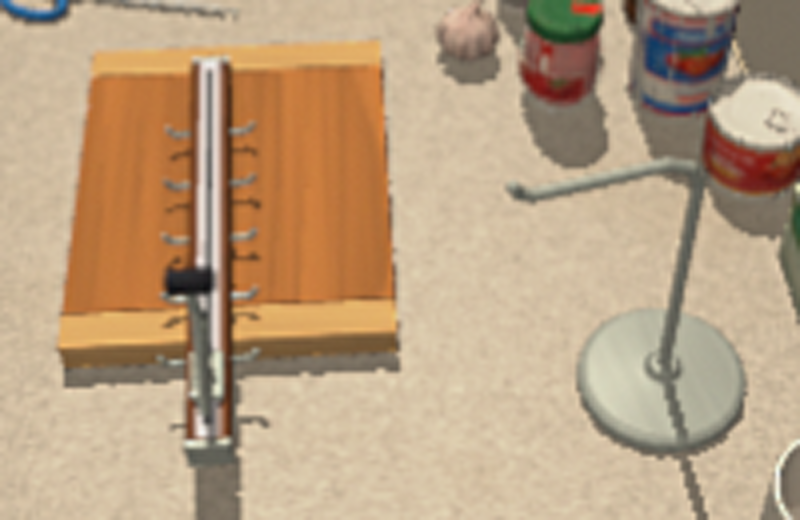

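View pics/cc.png

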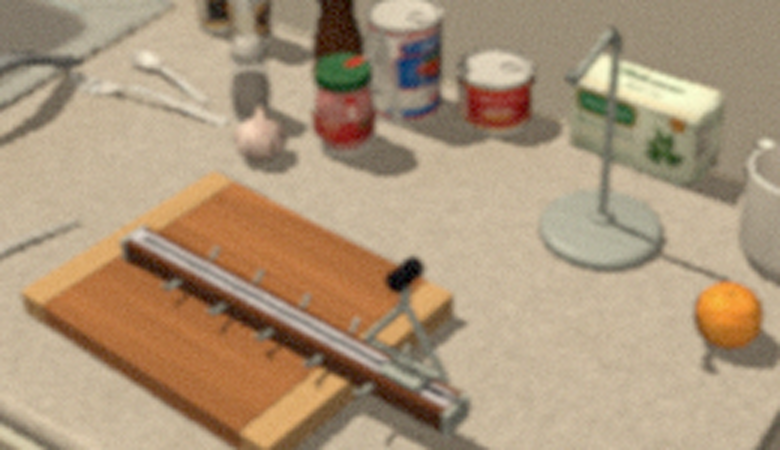

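Side crop: board corners at (93,53), (380,42), (396,332), (60,347). Bar top ends are centred at (210,60) and (208,440), the grip at (190,280), the stand arm runs (530,195) to (668,166), and the post base is at (663,365). The scene crop agrees: grip at (404,274), arm (575,75) to (605,38).

```bash
python3 - <<'E'
from h import *
C=cam("side"); S=cam("scene")
f=lambda p,k=4,o=(170,170): (np.atleast_2d(p).astype(float)+.5)/k-.5+np.array(o)
g=lambda p: f(p,3,(140,165))
def tri(a,b):
    o1,d1=rays(C,f(a)); o2,d2=rays(S,g(b)); d1=d1[0];d2=d2[0]
    t=np.linalg.lstsq(np.c_[d1,-d2],o2-o1,rcond=None)[0]; p,q=o1+d1*t[0],o2+d2*t[1]
    return ((p+q)/2).round(4),(np.linalg.norm(p-q)).round(4)
b=onz(C,f([[93,53],[380,42],[396,332],[60,347]]),.024); print("board\n",b.round(4)); print(np.linalg.norm(np.diff(b,axis=0),axis=1))
b=onz(S,g([[25,297],[218,175],[452,300],[245,445]]),.024); print("boardS\n",b.round(4))
b=onz(C,f([[193,62],[227,60],[185,440],[232,440]]),.046); print("bar\n",b.round(4)); print(b[:2].mean(0)-b[2:].mean(0),np.linalg.norm(b[:2].mean(0)-b[2:].mean(0)))
b=onz(S,g([[128,240],[147,230],[440,418],[467,402]]),.046); print("barS\n",b.round(4))
print("knob",tri([190,281],[404,274]),onz(C,f([190,281]),.143),onz(S,g([404,274]),.143))
print("arm",onz(C,f([[512,190],[530,195],[668,166],[698,175]]),.215).round(4)); print("armS",onz(S,g([[575,75],[605,38],[612,42]]),.215).round(4))
print("foot",onz(C,f([663,365]),.01),onz(S,g([604,217]),.01))
E
```

```text
board
 [[ 0.359   0.1591  0.024 ]
 [ 0.5773  0.1383  0.024 ]
 [ 0.5516 -0.1376  0.024 ]
 [ 0.3363 -0.1167  0.024 ]]
[0.21921364 0.2771783  0.21634902]
boardS
 [[ 0.3547  0.15    0.024 ]
 [ 0.5724  0.1313  0.024 ]
 [ 0.5431 -0.1409  0.024 ]
 [ 0.3278 -0.1028  0.024 ]]
bar
 [[ 0.4354  0.1138  0.046 ]
 [ 0.4603  0.1122  0.046 ]
 [ 0.4144 -0.2139  0.046 ]
 [ 0.4421 -0.2182  0.046 ]]
[0.01962955 0.32905118 0.        ] 0.32963616333463386
barS
 [[ 0.4368  0.1108  0.046 ]
 [ 0.4556  0.107   0.046 ]
 [ 0.4086 -0.2162  0.046 ]
 [ 0.4327 -0.2237  0.046 ]]
knob (array([ 0.4305, -0.1713,  0.142 ]), np.float64(0.0)) [[ 0.43058912 -0.17206537  0.143     ]] [[ 0.42954548 -0.17197188  0.143     ]]
arm [[ 0.6098 -0.1945  0.215 ]
 [ 0.6187 -0.1995  0.215 ]
 [ 0.6976 -0.1902  0.215 ]
 [ 0.7121 -0.1991  0.215 ]]
armS [[ 0.6236 -0.1971  0.215 ]
 [ 0.6866 -0.19    0.215 ]
 [ 0.684  -0.1975  0.215 ]]
foot [[ 0.72081945 -0.18056603  0.01      ]] [[ 0.72765945 -0.18450655  0.01      ]]
```

```bash
cat >> h.py <<'E'
def tgt(pos,yaw,pitch=0,st=None):
    """tool y at world heading yaw deg, tool z down, pitch deg about tool x; prints shift mm / rotvec deg from measured pose"""
    st=st or manip.state(); R0=rot(st["tool_rot"]); y=np.radians(yaw)
    Y=np.array([np.cos(y),np.sin(y),0]); Z=np.array([0,0,-1.]); X=np.cross(Y,Z)
    Rt=np.c_[X,Y,Z]@R.from_rotvec([np.radians(pitch),0,0]).as_matrix()
    print("row",(R0.T@(np.array(pos)-st["tool_pos"])*1000).round(1).tolist(),np.degrees(R.from_matrix(R0.T@Rt).as_rotvec()).round(2).tolist())
E
python3 - <<'E'
from h import *
c=vision.camera_info("wrist"); print(np.array(c["T_tool_cam"]).round(3).tolist(),c["K"])
tgt([.45,.16,.32],86.5)
E
```

```text
[[0.001, -0.948, -0.318, 0.083], [1.0, 0.001, 0.0, 0.0], [-0.0, -0.318, 0.948, -0.144], [0.0, 0.0, 0.0, 1.0]] [[337.71437872   0.         283.4985279 ]
 [  0.         337.71437872 209.62531251]
 [  0.           0.           1.        ]]
row [-377.8, -332.4, -89.3] [-0.11, -0.03, -14.65]
```

Request:
{"name": "play_rows", "arguments": {"steps": [[[-377.8,-332.4,-70,0,0,-14.6],[-377.8,-332.4,-70,0,0,-14.6],[-377.8,-332.4,-70,0,0,-14.6],[-377.8,-332.4,-70,0,0,-14.6],[-377.8,-332.4,-70,0,0,-14.6],[-377.8,-332.4,-70,0,0,-14.6],[-377.8,-332.4,-70,0,0,-14.6],[-377.8,-332.4,-70,0,0,-14.6],[-377.8,-332.4,-70,0,0,-14.6],[-377.8,-332.4,-70,0,0,-14.6],[-377.8,-332.4,-70,0,0,-14.6],[-377.8,-332.4,-70,0,0,-14.6]]], "claw": -1}}

```text
time: 1.1
tool_pos: [0.446, 0.1659, 0.3001]
tool_rot: [-0.0, 0.031, 1.0, 0.0]
contact_force: [1.5, 0.2, 0.8]
gripper_width: -0.001
grasp_force: 0.0
```

```bash
python3 - <<'E'
from h import *
im,d,C,st=grab("wrist"); np.savez("w1.npz",im=im,d=d); print(st["tool_pos"],st["joint_vel"].round(3))
cv2.imwrite("pics/w1.png",cv2.resize(im,(784,588),interpolation=cv2.INTER_CUBIC))
E
```

```text
[0.44602409 0.16590651 0.30007848] [-1.015  0.164 -0.238  0.004  0.069 -1.002]
```

View pics/w1.png

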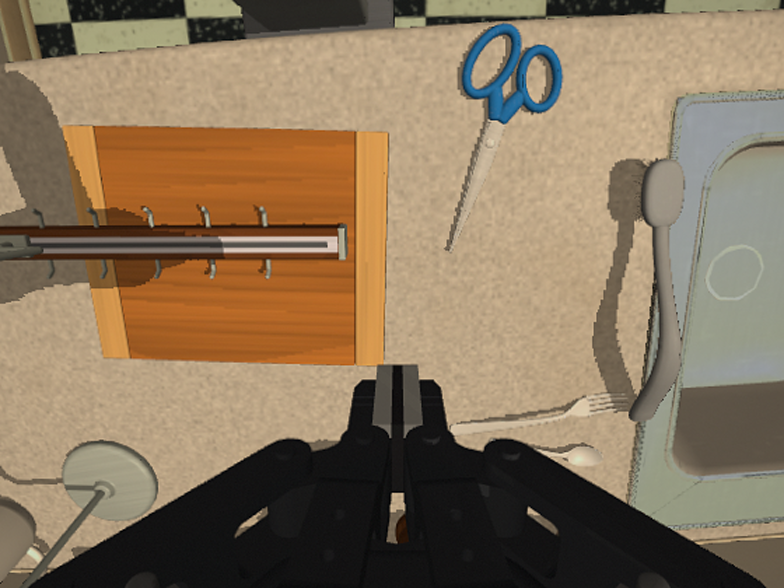

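The wrist view shows the inner end cap at (345,226)-(346,259). Board corners are at (65,127), (105,357), (388,132), (384,365).

```bash
python3 - <<'E'
from h import *
st={"tool_pos":np.array([0.44602409,0.16590651,0.30007848]),"tool_rot":manip.state()["tool_rot"]}
for lab,t in(("old",False),("new",True)):
    if t:
        im,d,C,st2=grab("wrist"); cv2.imwrite("pics/w2.png",im); np.savez("w2.npz",im=im,d=d); print(st2["tool_pos"],st2["tool_rot"],abs(st2["joint_vel"]).max())
    else:
        C=cam("wrist",st); im=np.load("w1.npz")["im"]
        s=lambda p:(np.array(p)+.5)/1.4-.5
        print(onz(C,s([[65,127],[105,357],[388,132],[384,365]]),.024).round(4)); print(onz(C,s([[345,226],[346,259]]),.046).round(4), onz(C,s([[100,227],[108,258]]),.046).round(4))
        continue
    hs=cv2.cvtColor(im,cv2.COLOR_BGR2HSV)
    m=((hs[...,0]>5)&(hs[...,0]<22)&(hs[...,1]>130)&(hs[...,2]>60)).astype(np.uint8)
    m=cv2.morphologyEx(m,cv2.MORPH_CLOSE,np.ones((25,25)))
    c=max(cv2.findContours(m,0,1)[0],key=cv2.contourArea); X=onz(C,c[:,0],.024)[:,:2].astype(np.float32)
    r=cv2.minAreaRect(X); print(r,cv2.boxPoints(r).round(4).tolist()); print(c[:,0].min(0),c[:,0].max(0))
    ap=cv2.approxPolyDP(cv2.convexHull(c),8,True)[:,0]; print(ap.tolist(),onz(C,ap,.024).round(4).tolist())
E
```

```text
[[ 0.3356 -0.1132  0.024 ]
 [ 0.553  -0.1356  0.024 ]
 [ 0.3615  0.1633  0.024 ]
 [ 0.5792  0.1431  0.024 ]]
[[0.4347 0.1218 0.046 ]
 [0.4635 0.1197 0.046 ]] [[ 0.4203 -0.0902  0.046 ]
 [ 0.448  -0.0903  0.046 ]]
[0.44966493 0.16022054 0.30122956] [ 0.002009    0.03477247  0.9993904  -0.00237946] 0.1847491097855511
((0.45304280519485474, -0.027551814913749695), (0.3653965890407562, 0.21958604454994202), 84.86924743652344) [[0.32739999890327454, -0.1996999979019165], [0.5461000204086304, -0.21930000185966492], [0.5787000060081482, 0.1446000039577484], [0.36000001430511475, 0.16419999301433563]]
[ 0 87] [282 257]
[[0, 162], [50, 87], [281, 90], [279, 254], [81, 252]] [[0.4199, -0.2074, 0.024], [0.3356, -0.1139, 0.024], [0.3608, 0.1627, 0.024], [0.5738, 0.1448, 0.024], [0.5533, -0.132, 0.024]]
```

View pics/w2.png

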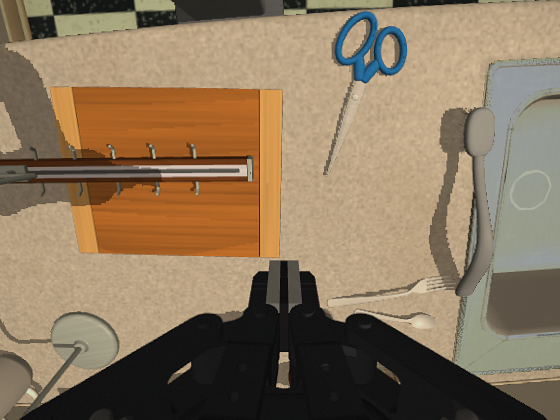

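The bar's inner end top is at (0.449,0.121), heading about 86.3°. The right-hand board edge crosses the bar near y=-0.123. I'll descend beyond the inner end.

Request:
{"name": "play_rows", "arguments": {"steps": [[[0,0,40,0,0,0],[0,0,80,0,0,0],[0,0,120,0,0,0],[0,0,160,0,0,0],[0,0,200,0,0,0],[0,0,235,0,0,0],[0,0,260,0,0,0],[0,0,270,0,0,0],[0,0,271,0,0,0],[0,0,271,0,0,0]]]}}

```text
time: 2.03
tool_pos: [0.4457, 0.1683, 0.0294]
tool_rot: [-0.0, 0.031, 1.0, 0.0]
contact_force: [-0.9, 0.5, -0.2]
gripper_width: 0.001
grasp_force: 0.0
```

```bash
python3 - <<'E'
from h import *
st=manip.state(); print(st["tool_pos"],st["contact_force"]); tgt([.4500,.1480,.030],86.3)
E
```

```text
[0.4457255  0.16830268 0.02942004] [-0.88058478  0.48883638 -0.17659714]
row [-5.5, -20.0, -0.6] [0.0, -0.01, 0.18]
```

Request:
{"name": "play_rows", "arguments": {"steps": [[[-5.5,-10,-0.6,0,0,0],[-5.5,-20,-0.6,0,0,0],[-5.5,-24,-0.6,0,0,0],[-5.5,-27,-0.6,0,0,0],[-5.5,-29,-0.6,0,0,0],[-5.5,-31,-0.6,0,0,0],[-5.5,-33,-0.6,0,0,0],[-5.5,-35,-0.6,0,0,0],[-5.5,-37,-0.6,0,0,0],[-5.5,-39,-0.6,0,0,0],[-5.5,-41,-0.6,0,0,0]]]}}

```text
time: 2.95
tool_pos: [0.4488, 0.1273, 0.0299]
tool_rot: [0.0, 0.031, 1.0, 0.001]
contact_force: [0.4, 4.7, 0.5]
gripper_width: -0.001
grasp_force: 2.5
```

```bash
cat > look.py <<'E'
from h import *
import sys
im,d,C,st=grab("wrist"); n=sys.argv[1]; cv2.imwrite(f"pics/{n}.png",im); np.savez(n+".npz",im=im,d=d)
print("tcp",st["tool_pos"].round(4),"F",st["contact_force"].round(1),"t",st["time"])
P=cloud(C,d)
# height of the bar's top vs y, along the bar's strip
xl=.449+(P[...,1]-.121)*.0645
m=(abs(P[...,0]-xl)<.010)&(P[...,2]>.03)&(P[...,2]<.085)&(P[...,1]<.14)
for y in np.arange(-.32,.14,.03):
    q=m&(abs(P[...,1]-y)<.015)
    if q.sum()>5: print("y %.3f z %.4f n %d"%(y,np.median(P[q][:,2]),q.sum()),end="; ")
q=P[m]; print("\nmax y of bar top", np.percentile(q[q[:,2]>.040][:,1],[99,99.8]).round(4) if len(q) else None)
E
python3 look.py w3
```

```text
tcp [0.4488 0.1273 0.0299] F [0.4 4.7 0.5] t 2.95
y 0.010 z 0.0475 n 1953; y 0.040 z 0.0476 n 2594; y 0.070 z 0.0475 n 2664; y 0.100 z 0.0476 n 2902; y 0.130 z 0.0680 n 1865; 
max y of bar top [0.1384 0.1397]
```

Request:
{"name": "play_rows", "arguments": {"steps": [[[0,-2,0,0,0,0],[0,-5,0,0,0,0],[0,-8,0,0,0,0],[0,-11,0,0,0,0],[0,-14,0,0,0,0],[0,-16,0,0,0,0],[0,-18,0,0,0,0],[0,-15,0,0,0,0],[0,-15,0,0,0,0],[0,-15,0,0,0,0],[0,-15,0,0,0,0]]]}}

```text
time: 3.92
tool_pos: [0.4475, 0.1114, 0.0295]
tool_rot: [-0.0, 0.031, 1.0, -0.0]
contact_force: [-0.5, -0.5, 0.2]
gripper_width: 0.001
grasp_force: 0.0
```

```bash
python3 look.py w4
```

```text
tcp [0.4475 0.1114 0.0295] F [-0.5 -0.5  0.2] t 3.9167
y -0.020 z 0.0475 n 759; y 0.010 z 0.0475 n 2530; y 0.040 z 0.0475 n 2646; y 0.070 z 0.0476 n 2707; y 0.100 z 0.0559 n 2864; y 0.130 z 0.0608 n 929; 
max y of bar top [0.1317 0.133 ]
```

Request:
{"name": "play_rows", "arguments": {"steps": [[[0,-3,0,0,0,0],[0,-5,0,0,0,0],[0,-7,0,0,0,0],[0,-4,0,0,0,0],[0,-4,0,0,0,0],[0,-4,0,0,0,0],[0,-4,0,0,0,0],[0,-4,0,0,0,0]]]}}

```text
time: 4.63
tool_pos: [0.4475, 0.1075, 0.0297]
tool_rot: [0.0, 0.031, 1.0, -0.0]
contact_force: [0.0, -0.1, -0.7]
gripper_width: -0.003
grasp_force: 0.0
```

```bash
python3 look.py w5
```

```text
tcp [0.4475 0.1075 0.0297] F [ 0.  -0.1 -0.7] t 4.6333
y -0.020 z 0.0475 n 1079; y 0.010 z 0.0475 n 2543; y 0.040 z 0.0475 n 2628; y 0.070 z 0.0476 n 2716; y 0.100 z 0.0677 n 2584; y 0.130 z 0.0604 n 910; 
max y of bar top [0.1285 0.1389]
```

```bash
cat > look.py <<'E'
from h import *
import sys
im,d,C,st=grab("wrist"); n=sys.argv[1]; cv2.imwrite(f"pics/{n}.png",im); np.savez(n+".npz",im=im,d=d)
print("tcp",st["tool_pos"].round(4),"F",st["contact_force"].round(1),"t",st["time"])
P=cloud(C,d); t=st["tool_pos"]
xl=t[0]+(P[...,1]-t[1])*.0645
m=(abs(P[...,0]-xl)<.009)&(P[...,2]>.035)&(P[...,2]<.085)
for k in (-.10,-.07,-.04):
    q=m&(abs(P[...,1]-t[1]-k)<.008)
    if q.sum()>5: print("dy %.3f z %.4f n %d"%(k,np.median(P[q][:,2]),q.sum()),end="; ")
print()
for y in np.arange(-.03,0,.002):
    q=m&(abs(P[...,1]-t[1]-y)<.001)
    if q.sum(): print(round(y*1000),round(np.median(P[q][:,2])*1000,1),end=" | ")
print()
E
sed -i 's/^for y in.*/for y in (np.arange(-.03,0,.002) if len(sys.argv)>2 else []):/' look.py
```

Request:
{"name": "play_rows", "arguments": {"steps": [[[0,-3,0,0,0,0],[0,-5,0,0,0,0],[0,-7,0,0,0,0],[0,-4,0,0,0,0],[0,-4,0,0,0,0],[0,-4,0,0,0,0],[0,-4,0,0,0,0],[0,-4,0,0,0,0]]]}}

```text
time: 5.35
tool_pos: [0.4472, 0.1035, 0.0296]
tool_rot: [-0.0, 0.031, 1.0, -0.0]
contact_force: [0.4, -0.4, -0.5]
gripper_width: -0.001
grasp_force: 0.0
```

```bash
python3 look.py w6 1
```

```text
tcp [0.4472 0.1035 0.0296] F [ 0.4 -0.4 -0.5] t 5.35
dy -0.100 z 0.0476 n 1240; dy -0.070 z 0.0475 n 1291; dy -0.040 z 0.0477 n 1361; 
-30 47.6 | -28 47.5 | -26 47.5 | -24 47.6 | -22 47.3 | -20 47.5 | -18 48.0 | -16 47.1 | -14 72.7 | -12 53.5 | -10 51.4 | -8 51.3 | -6 51.2 | -4 80.5 | -2 78.2 |
```

Request:
{"name": "play_rows", "arguments": {"steps": [[[0,-3,0,0,0,0],[0,-5,0,0,0,0],[0,-7,0,0,0,0],[0,-4,0,0,0,0],[0,-4,0,0,0,0],[0,-4,0,0,0,0],[0,-4,0,0,0,0],[0,-4,0,0,0,0]]]}}

```text
time: 6.07
tool_pos: [0.447, 0.0995, 0.0297]
tool_rot: [-0.0, 0.031, 1.0, -0.0]
contact_force: [0.4, 0.3, -0.5]
gripper_width: 0.001
grasp_force: 0.0
```

```bash
python3 look.py w7
```

```text
tcp [0.447  0.0995 0.0297] F [ 0.4  0.3 -0.5] t 6.0667
dy -0.100 z 0.0475 n 1230; dy -0.070 z 0.0476 n 1291; dy -0.040 z 0.0476 n 1366;
```

Request:
{"name": "play_rows", "arguments": {"steps": [[[0,-3,0,0,0,0],[0,-5,0,0,0,0],[0,-7,0,0,0,0],[0,-4,0,0,0,0],[0,-4,0,0,0,0],[0,-4,0,0,0,0],[0,-4,0,0,0,0],[0,-4,0,0,0,0]]]}}

```text
time: 6.78
tool_pos: [0.4467, 0.0955, 0.0297]
tool_rot: [-0.0, 0.031, 1.0, -0.0]
contact_force: [-0.2, -0.2, -0.5]
gripper_width: 0.001
grasp_force: 0.0
```

```bash
python3 look.py w8
```

```text
tcp [0.4467 0.0955 0.0297] F [-0.2 -0.2 -0.5] t 6.7833
dy -0.100 z 0.0476 n 1246; dy -0.070 z 0.0476 n 1296; dy -0.040 z 0.0477 n 1373;
```

Request:
{"name": "play_rows", "arguments": {"steps": [[[0,-3,0,0,0,0],[0,-5,0,0,0,0],[0,-7,0,0,0,0],[0,-4,0,0,0,0],[0,-4,0,0,0,0],[0,-4,0,0,0,0],[0,-4,0,0,0,0],[0,-4,0,0,0,0]]]}}

```text
time: 7.5
tool_pos: [0.4465, 0.0915, 0.0297]
tool_rot: [-0.0, 0.031, 1.0, -0.0]
contact_force: [0.6, -0.1, 0.6]
gripper_width: 0.0
grasp_force: 0.0
```

```bash
python3 look.py w9
```

```text
tcp [0.4465 0.0915 0.0297] F [ 0.6 -0.1  0.6] t 7.5
dy -0.100 z 0.0476 n 1244; dy -0.070 z 0.0476 n 1276; dy -0.040 z 0.0477 n 1353;
```

Request:
{"name": "play_rows", "arguments": {"steps": [[[0,-3,0,0,0,0],[0,-5,0,0,0,0],[0,-7,0,0,0,0],[0,-4,0,0,0,0],[0,-4,0,0,0,0],[0,-4,0,0,0,0],[0,-4,0,0,0,0],[0,-4,0,0,0,0]]]}}

```text
time: 8.22
tool_pos: [0.4462, 0.0875, 0.0297]
tool_rot: [-0.0, 0.031, 1.0, -0.0]
contact_force: [-0.1, -0.1, -0.5]
gripper_width: 0.0
grasp_force: 0.0
```

```bash
python3 look.py w10 1
```

```text
tcp [0.4462 0.0875 0.0297] F [-0.1 -0.1 -0.5] t 8.2167
dy -0.100 z 0.0476 n 1238; dy -0.070 z 0.0476 n 1295; dy -0.040 z 0.0477 n 1370; 
-30 47.7 | -28 47.6 | -26 47.5 | -24 47.5 | -22 47.4 | -20 47.4 | -18 47.8 | -16 47.3 | -14 74.3 | -12 53.8 | -10 51.4 | -8 51.2 | -6 50.6 | -4 80.1 | -2 78.2 |
```

Request:
{"name": "play_rows", "arguments": {"steps": [[[0,-3,0,0,0,0],[0,-5,0,0,0,0],[0,-7,0,0,0,0],[0,-4,0,0,0,0],[0,-4,0,0,0,0],[0,-4,0,0,0,0],[0,-4,0,0,0,0],[0,-4,0,0,0,0]]]}}

```text
time: 8.93
tool_pos: [0.446, 0.0835, 0.0297]
tool_rot: [-0.0, 0.031, 1.0, -0.0]
contact_force: [-0.3, 1.0, -1.3]
gripper_width: 0.001
grasp_force: 0.0
```

```bash
python3 look.py w11
```

```text
tcp [0.446  0.0835 0.0297] F [-0.3  1.  -1.3] t 8.9333
dy -0.100 z 0.0475 n 1228; dy -0.070 z 0.0476 n 1289; dy -0.040 z 0.0476 n 1369;
```

Request:
{"name": "play_rows", "arguments": {"steps": [[[0,-3,0,0,0,0],[0,-5,0,0,0,0],[0,-7,0,0,0,0],[0,-4,0,0,0,0],[0,-4,0,0,0,0],[0,-4,0,0,0,0],[0,-4,0,0,0,0],[0,-4,0,0,0,0]]]}}

```text
time: 9.65
tool_pos: [0.4457, 0.0795, 0.0297]
tool_rot: [-0.0, 0.031, 1.0, -0.0]
contact_force: [0.4, 0.0, -0.0]
gripper_width: -0.0
grasp_force: 0.0
```

```bash
python3 look.py w12
```

```text
tcp [0.4457 0.0795 0.0297] F [ 0.4  0.  -0. ] t 9.65
dy -0.100 z 0.0475 n 1239; dy -0.070 z 0.0476 n 1282; dy -0.040 z 0.0476 n 1362;
```

Request:
{"name": "play_rows", "arguments": {"steps": [[[0,-3,0,0,0,0],[0,-5,0,0,0,0],[0,-7,0,0,0,0],[0,-4,0,0,0,0],[0,-4,0,0,0,0],[0,-4,0,0,0,0],[0,-4,0,0,0,0],[0,-4,0,0,0,0]]]}}

```text
time: 10.37
tool_pos: [0.4455, 0.0756, 0.0297]
tool_rot: [-0.0, 0.031, 1.0, -0.0]
contact_force: [-0.2, -0.7, 1.1]
gripper_width: 0.002
grasp_force: 0.0
```

```bash
python3 look.py w13
```

```text
tcp [0.4455 0.0756 0.0297] F [-0.2 -0.7  1.1] t 10.3667
dy -0.100 z 0.0475 n 1236; dy -0.070 z 0.0476 n 1289; dy -0.040 z 0.0476 n 1360;
```

Request:
{"name": "play_rows", "arguments": {"steps": [[[0,-3,0,0,0,0],[0,-5,0,0,0,0],[0,-7,0,0,0,0],[0,-4,0,0,0,0],[0,-4,0,0,0,0],[0,-4,0,0,0,0],[0,-4,0,0,0,0],[0,-4,0,0,0,0]]]}}

```text
time: 11.08
tool_pos: [0.4452, 0.0716, 0.0297]
tool_rot: [-0.0, 0.031, 1.0, -0.0]
contact_force: [-0.4, -0.1, -0.7]
gripper_width: 0.0
grasp_force: 0.0
```

```bash
python3 look.py w14
```

```text
tcp [0.4452 0.0716 0.0297] F [-0.4 -0.1 -0.7] t 11.0833
dy -0.100 z 0.0475 n 1233; dy -0.070 z 0.0476 n 1278; dy -0.040 z 0.0476 n 1349;
```

Request:
{"name": "play_rows", "arguments": {"steps": [[[0,-3,0,0,0,0],[0,-5,0,0,0,0],[0,-7,0,0,0,0],[0,-4,0,0,0,0],[0,-4,0,0,0,0],[0,-4,0,0,0,0],[0,-4,0,0,0,0],[0,-4,0,0,0,0]]]}}

```text
time: 11.8
tool_pos: [0.445, 0.0676, 0.0297]
tool_rot: [-0.0, 0.031, 1.0, -0.0]
contact_force: [1.0, -0.3, 0.9]
gripper_width: 0.0
grasp_force: 0.0
```

```bash
python3 look.py w15
```

```text
tcp [0.445  0.0676 0.0297] F [ 1.  -0.3  0.9] t 11.8
dy -0.100 z 0.0476 n 1242; dy -0.070 z 0.0476 n 1295; dy -0.040 z 0.0477 n 1362;
```

Request:
{"name": "play_rows", "arguments": {"steps": [[[0,-3,0,0,0,0],[0,-5,0,0,0,0],[0,-7,0,0,0,0],[0,-4,0,0,0,0],[0,-4,0,0,0,0],[0,-4,0,0,0,0],[0,-4,0,0,0,0],[0,-4,0,0,0,0]]]}}

```text
time: 12.52
tool_pos: [0.4448, 0.0636, 0.0297]
tool_rot: [-0.0, 0.031, 1.0, -0.0]
contact_force: [-0.3, -0.4, 0.6]
gripper_width: 0.002
grasp_force: 0.0
```

```bash
python3 look.py w16 1
```

```text
tcp [0.4448 0.0636 0.0297] F [-0.3 -0.4  0.6] t 12.5167
dy -0.100 z 0.0476 n 1249; dy -0.070 z 0.0476 n 1282; dy -0.040 z 0.0477 n 1365; 
-30 47.6 | -28 47.5 | -26 47.6 | -24 47.7 | -22 47.5 | -20 47.5 | -18 48.0 | -16 47.2 | -14 72.8 | -12 53.3 | -10 51.5 | -8 51.4 | -6 51.5 | -4 80.3 | -2 78.2 |
```

Request:
{"name": "play_rows", "arguments": {"steps": [[[0,-3,0,0,0,0],[0,-5,0,0,0,0],[0,-7,0,0,0,0],[0,-4,0,0,0,0],[0,-4,0,0,0,0],[0,-4,0,0,0,0],[0,-4,0,0,0,0],[0,-4,0,0,0,0]]]}}

```text
time: 13.23
tool_pos: [0.4445, 0.0596, 0.0297]
tool_rot: [-0.0, 0.031, 1.0, -0.0]
contact_force: [-1.4, -0.2, 0.3]
gripper_width: 0.004
grasp_force: 0.0
```

```bash
python3 look.py w17
```

```text
tcp [0.4445 0.0596 0.0297] F [-1.4 -0.2  0.3] t 13.2333
dy -0.100 z 0.0475 n 1247; dy -0.070 z 0.0476 n 1286; dy -0.040 z 0.0477 n 1367;
```

Request:
{"name": "play_rows", "arguments": {"steps": [[[0,-3,0,0,0,0],[0,-5,0,0,0,0],[0,-7,0,0,0,0],[0,-4,0,0,0,0],[0,-4,0,0,0,0],[0,-4,0,0,0,0],[0,-4,0,0,0,0],[0,-4,0,0,0,0]]]}}

```text
time: 13.95
tool_pos: [0.4442, 0.0556, 0.0297]
tool_rot: [-0.0, 0.031, 1.0, -0.0]
contact_force: [0.2, 0.1, -0.4]
gripper_width: 0.001
grasp_force: 0.0
```

```bash
python3 look.py w18
```

```text
tcp [0.4442 0.0556 0.0297] F [ 0.2  0.1 -0.4] t 13.95
dy -0.100 z 0.0476 n 1241; dy -0.070 z 0.0476 n 1292; dy -0.040 z 0.0476 n 1354;
```

Request:
{"name": "play_rows", "arguments": {"steps": [[[0,-3,0,0,0,0],[0,-5,0,0,0,0],[0,-7,0,0,0,0],[0,-4,0,0,0,0],[0,-4,0,0,0,0],[0,-4,0,0,0,0],[0,-4,0,0,0,0],[0,-4,0,0,0,0]]]}}

```text
time: 14.67
tool_pos: [0.444, 0.0516, 0.0297]
tool_rot: [-0.0, 0.031, 1.0, -0.0]
contact_force: [0.5, -0.5, -0.5]
gripper_width: 0.003
grasp_force: 0.0
```

```bash
python3 look.py w19 1
```

```text
tcp [0.444  0.0516 0.0297] F [ 0.5 -0.5 -0.5] t 14.6667
dy -0.100 z 0.0476 n 1251; dy -0.070 z 0.0476 n 1291; dy -0.040 z 0.0477 n 1363; 
-30 47.6 | -28 47.6 | -26 47.7 | -24 47.7 | -22 47.4 | -20 47.5 | -18 48.1 | -16 47.1 | -14 72.6 | -12 53.2 | -10 51.5 | -8 50.6 | -6 51.4 | -4 80.4 | -2 78.3 |
```

Request:
{"name": "play_rows", "arguments": {"steps": [[[0,-3,0,0,0,0],[0,-5,0,0,0,0],[0,-7,0,0,0,0],[0,-4,0,0,0,0],[0,-4,0,0,0,0],[0,-4,0,0,0,0],[0,-4,0,0,0,0],[0,-4,0,0,0,0]]]}}

```text
time: 15.38
tool_pos: [0.4437, 0.0476, 0.0296]
tool_rot: [-0.0, 0.031, 1.0, -0.0]
contact_force: [-0.2, 0.6, 0.0]
gripper_width: -0.001
grasp_force: 0.0
```

```bash
python3 look.py w20
```

```text
tcp [0.4437 0.0476 0.0296] F [-0.2  0.6  0. ] t 15.3833
dy -0.100 z 0.0475 n 1245; dy -0.070 z 0.0476 n 1281; dy -0.040 z 0.0477 n 1372;
```

Request:
{"name": "play_rows", "arguments": {"steps": [[[0,-3,0,0,0,0],[0,-5,0,0,0,0],[0,-7,0,0,0,0],[0,-4,0,0,0,0],[0,-4,0,0,0,0],[0,-4,0,0,0,0],[0,-4,0,0,0,0],[0,-4,0,0,0,0]]]}}

```text
time: 16.1
tool_pos: [0.4435, 0.0437, 0.0297]
tool_rot: [-0.0, 0.031, 1.0, -0.0]
contact_force: [-0.2, 0.3, 0.1]
gripper_width: -0.001
grasp_force: 0.0
```

```bash
python3 look.py w21 1
```

```text
tcp [0.4435 0.0437 0.0297] F [-0.2  0.3  0.1] t 16.1
dy -0.100 z 0.0476 n 1234; dy -0.070 z 0.0476 n 1287; dy -0.040 z 0.0477 n 1356; 
-30 47.7 | -28 47.7 | -26 47.7 | -24 47.7 | -22 47.6 | -20 47.6 | -18 48.0 | -16 47.3 | -14 71.8 | -12 53.8 | -10 51.2 | -8 50.6 | -6 51.7 | -4 80.2 | -2 78.3 |
```

Request:
{"name": "play_rows", "arguments": {"steps": [[[0,-3,0,0,0,0],[0,-5,0,0,0,0],[0,-7,0,0,0,0],[0,-4,0,0,0,0],[0,-4,0,0,0,0],[0,-4,0,0,0,0],[0,-4,0,0,0,0],[0,-4,0,0,0,0]]]}}

```text
time: 16.82
tool_pos: [0.4432, 0.0397, 0.0296]
tool_rot: [-0.0, 0.031, 1.0, -0.0]
contact_force: [0.4, 0.3, -0.1]
gripper_width: 0.001
grasp_force: 0.0
```

```bash
python3 look.py w22
```

```text
tcp [0.4432 0.0397 0.0296] F [ 0.4  0.3 -0.1] t 16.8167
dy -0.100 z 0.0478 n 1238; dy -0.070 z 0.0479 n 1294; dy -0.040 z 0.0481 n 1378;
```

Request:
{"name": "play_rows", "arguments": {"steps": [[[0,-3,0,0,0,0],[0,-5,0,0,0,0],[0,-7,0,0,0,0],[0,-4,0,0,0,0],[0,-4,0,0,0,0],[0,-4,0,0,0,0],[0,-4,0,0,0,0],[0,-4,0,0,0,0]]]}}

```text
time: 17.53
tool_pos: [0.443, 0.0356, 0.0296]
tool_rot: [-0.0, 0.031, 1.0, -0.0]
contact_force: [-0.8, 0.5, 0.6]
gripper_width: -0.001
grasp_force: 0.0
```

```bash
python3 look.py w23 1
```

```text
tcp [0.443  0.0356 0.0296] F [-0.8  0.5  0.6] t 17.5333
dy -0.100 z 0.0548 n 1197; dy -0.070 z 0.0585 n 1339; dy -0.040 z 0.0620 n 1050; 
-30 63.3 | -28 63.4 | -26 63.5 | -24 63.7 | -22 64.0 | -20 64.7 | -18 58.1 | -16 74.8 | -14 73.3 | -12 53.4 | -10 51.7 | -8 51.4 | -6 50.7 | -4 80.4 | -2 78.2 |
```

The bar tipped. It was just starting to move at the previous stop, which puts the balance at about s=+0.022, and the edge is now at about s=+0.026. Next I'll go over to the outer side of the hanger.

Request:
{"name": "play_rows", "arguments": {"steps": [[[0,12,0,0,0,0],[0,16,-40,0,0,0],[0,16,-80,0,0,0],[0,16,-120,0,0,0],[0,-20,-140,0,0,0],[0,-60,-150,0,0,0],[0,-100,-155,0,0,0],[0,-141,-160,0,0,0],[0,-182,-160,0,0,0],[0,-223,-160,0,0,0],[0,-264,-160,0,0,0],[0,-305,-160,0,0,0]]]}}

```text
time: 18.58
tool_pos: [0.4235, -0.2708, 0.1898]
tool_rot: [0.0, 0.031, 1.0, -0.0]
contact_force: [0.8, -0.3, 0.7]
gripper_width: 0.001
grasp_force: 0.0
```

Request:
{"name": "play_rows", "arguments": {"steps": [[[0,-40,0,0,0,0],[0,-70,0,-2,0,0],[0,-86,0,-4,0,0],[0,-88,0,-6,0,0],[0,-88,0,-7,0,0],[0,-88,0,-7,0,0],[0,-88,0,-7,0,0]]]}}

```text
time: 19.17
tool_pos: [0.4188, -0.3555, 0.1894]
tool_rot: [0.002, 0.031, 0.998, 0.061]
contact_force: [0.1, 1.0, 0.5]
gripper_width: -0.002
grasp_force: 0.0
```

```bash
python3 - <<'E'
from h import *
st=manip.state(); print(st["tool_pos"],rot(st["tool_rot"]).round(3).tolist())
tgt([.418,-.357,.0245],86.3,-7)
for n in("wrist","side"):
    im,d,C,s=grab(n); cv2.imwrite(f"pics/{n}t.png",im); np.savez(n+"t.npz",im=im,d=d,st=s["tool_pos"],q=s["tool_rot"])
im=np.load("sidet.npz")["im"][170:320,150:350]; cv2.imwrite("pics/st.png",cv2.resize(im,None,fx=4,fy=4,interpolation=cv2.INTER_CUBIC))
E
```

```text
[ 0.41875059 -0.35547387  0.18939219] [[-0.998, 0.061, 0.007], [0.061, 0.991, 0.122], [0.0, 0.122, -0.992]]
row [0.6, -21.7, 163.5] [0.03, -0.05, 0.19]
```

View pics/wristt.png

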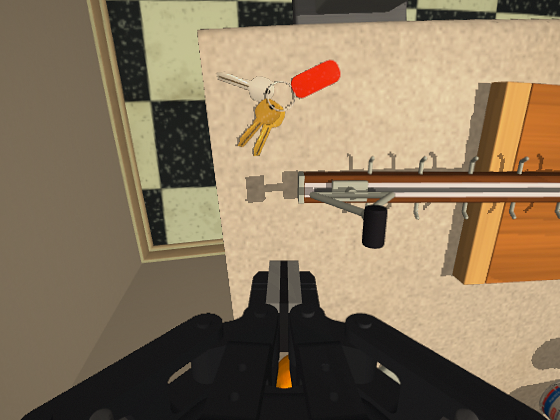

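The bar is tipped with its outer cap at (300-304,173-202). The slider is at (333-367,188), the black grip at (373,226), and the board edge runs (490,82) to (455,275).

```bash
cat > bar.py <<'E'
import numpy as np
E0=np.array([.4328,-.1230,.024]); u=np.array([.061,.991,.122]); u/=np.linalg.norm(u); n=np.array([0,-.122,.9925]); n-=n@u*u; n/=np.linalg.norm(n); SE=.026
P=lambda s,h: E0+(s-SE)*u+h*n
E
python3 - <<'E'
from h import *; from bar import *
z=np.load("wristt.npz"); C=cam("wrist",{"tool_pos":z["st"],"tool_rot":z["q"]})
print("model outer top",P(-.17,.022),"knob",P(-.124,.119),"slider",P(-.124,.025))
print(onz(C,[[300,173],[304,202]],P(-.17,.022)[2]).round(4)); print("knob",onz(C,[[373,226]],P(-.124,.119)[2]).round(4)); print("slider",onz(C,[[333,188],[367,188]],.033).round(4))
print("edge",onz(C,[[490,82],[455,275]],.024).round(4))
print("goto",P(-.193,.028)); tgt(P(-.193,.028),86.5,-7)
E
```

```text
model outer top [ 0.42084785 -0.31985748  0.02193136] knob [ 0.42365181 -0.28613904  0.12381465] slider [ 0.42365286 -0.27465366  0.03051896]
[[ 0.4075 -0.3176  0.0219]
 [ 0.4366 -0.3149  0.0219]]
knob [[ 0.4256 -0.2845  0.1238]]
slider [[ 0.422  -0.2886  0.033 ]
 [ 0.425  -0.2554  0.033 ]]
edge [[ 0.3346 -0.1321  0.024 ]
 [ 0.5394 -0.1457  0.024 ]]
goto [ 0.41944527 -0.34337577  0.02508137]
row [0.2, -8.3, 164.8] [-0.01, -0.01, 0.04]
```

Request:
{"name": "play_rows", "arguments": {"steps": [[[0,-8,40,0,0,0],[0,-8,80,0,0,0],[0,-8,115,0,0,0],[0,-8,145,0,0,0],[0,-8,160,0,0,0],[0,-8,164,0,0,0],[0,-8,164,0,0,0],[0,-8,164,0,0,0]]]}}

```text
time: 19.93
tool_pos: [0.4203, -0.3447, 0.0273]
tool_rot: [0.003, 0.03, 0.998, 0.06]
contact_force: [0.7, -0.4, 0.7]
gripper_width: 0.003
grasp_force: 0.0
```

Request:
{"name": "play_rows", "arguments": {"steps": [[[0,4,0,0,0,0],[0,8,0,0,0,0],[0,11,0,0,0,0],[0,13,0,0,0,0],[0,15,0,0,0,0],[0,17,0,0,0,0],[0,19,0,0,0,0],[0,21,0,0,0,0],[0,24,0,0,0,0],[0,27,0,0,0,0]]]}}

```text
time: 20.77
tool_pos: [0.4215, -0.3193, 0.03]
tool_rot: [0.003, 0.031, 0.998, 0.059]
contact_force: [-0.9, -5.4, 0.5]
gripper_width: 0.002
grasp_force: 2.8
```

```bash
cat > look2.py <<'E'
from h import *; from bar import *
import sys
t=sys.argv[1]; K={}
for n in("wrist","side","scene"):
    im,d,C,st=grab(n); cv2.imwrite(f"pics/{n}{t}.png",im); np.savez(n+t+".npz",im=im,d=d,st=st["tool_pos"],q=st["tool_rot"]); K[n]=(im,d,C)
print("tcp",st["tool_pos"].round(4),"F",st["contact_force"].round(1),"t",st["time"])
im,d,C=K["wrist"]; X=cloud(C,d)
g=st["tool_pos"]
xl=E0[0]+(X[...,1]-E0[1])*.0615; m=(abs(X[...,0]-xl)<.009)&(X[...,2]>.015)&(X[...,2]<.075)
for y in np.arange(-.28,.04,.03):
    q=m&(abs(X[...,1]-y)<.006)
    if q.sum()>5: print("%.3f:%.1f"%(y,np.median(X[q][:,2])*1000),end="  ")
print()
E
python3 look2.py a
```

```text
tcp [ 0.4214 -0.3186  0.0298] F [ 0.2 -5.3  0.9] t 20.8667
-0.280:42.9  -0.250:48.4  -0.220:43.1  -0.190:44.5
```

```bash
python3 - <<'E'
import cv2,numpy as np
a=cv2.imread("pics/wrista.png")[120:290,180:480]; a=cv2.resize(a,None,fx=2.6,fy=2.6,interpolation=cv2.INTER_CUBIC)
b=cv2.convertScaleAbs(cv2.imread("pics/scenea.png"),alpha=1.6)[220:340,200:400][:,:]; b=cv2.resize(b[20:100],(780,150*2+12),interpolation=cv2.INTER_CUBIC)
c=np.vstack([a[:280],b]); print(c.shape,a.shape); cv2.imwrite("pics/v8.png",c[:600])
E
```

```text
(592, 780, 3) (442, 780, 3)
```

View pics/v8.png

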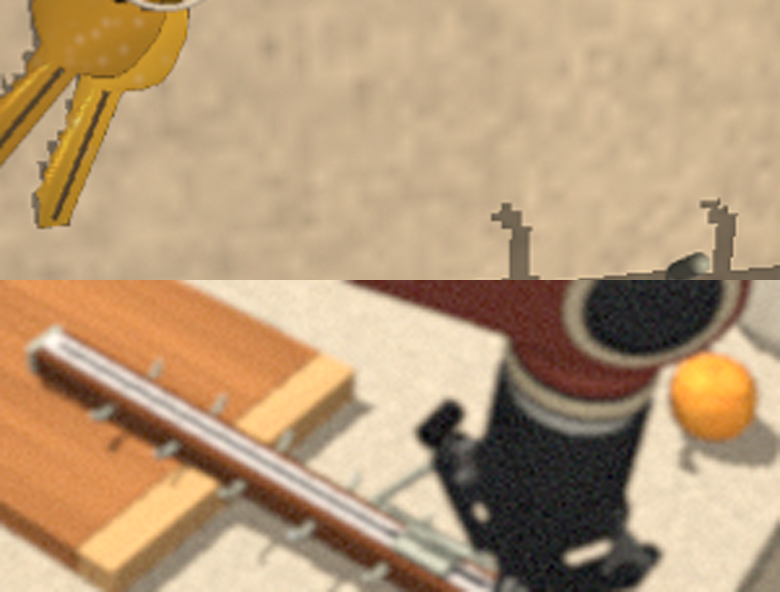

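The closed gripper's knuckles reach the grip before the fingertip meets the wire. I'll back off and lean the tool so the fingertip pushes low on the eye's base corner.

Request:
{"name": "play_rows", "arguments": {"steps": [[[0,-8,0,0,0,0],[0,-20,-1,0,0,0],[0,-30,-2,-7,0,0],[0,-34,-2,-14,0,0],[0,-34,-2,-20,0,0],[0,-34,-2,-20,0,0],[0,-34,-2,-20,0,0]]]}}

```text
time: 21.5
tool_pos: [0.4182, -0.3523, 0.0255]
tool_rot: [0.007, 0.031, 0.972, 0.234]
contact_force: [0.1, 0.8, -0.5]
gripper_width: 0.001
grasp_force: 0.0
```

```bash
python3 look2.py b; python3 - <<'E'
from h import *; from bar import *
st=manip.state(); r=st["tool_pos"]-E0; print("s,h",SE+r@u,r@n,"x off",(r-(r@u)*u-(r@n)*n)[0], rot(st["tool_rot"]).round(3).tolist())
tgt(P(-.190,.029),86.4,-27)
R0=rot(st["tool_rot"]); print("u in tool",R0.T@u)
E
```

```text
tcp [ 0.4187 -0.351   0.0266] F [0.2 0.4 0.2] t 21.6
-0.280:49.0  -0.250:54.1  -0.220:47.6  -0.190:47.6  -0.160:47.7  
s,h -0.20007405744665183 0.030814780865814417 x off -7.487799314513327e-05 [[-0.998, 0.055, 0.027], [0.061, 0.89, 0.453], [0.0, 0.454, -0.891]]
row [-0.1, 8.8, 5.1] [-0.03, -0.06, 0.08]
u in tool [-2.81352568e-04  9.39899816e-01  3.41450227e-01]
```

```bash
cat > bary.py <<'E'
from h import *
import sys
t=sys.argv[1]
for n in("side","scene"):
    z=np.load(n+t+".npz"); C=cam(n); X=cloud(C,z["d"]); 
    xl=.4328+(X[...,1]+.123)*.062; m=(abs(X[...,0]-xl)<.011)&(X[...,2]>.038)&(X[...,2]<.058)&(X[...,1]<.1)
    q=X[m]; print(n,len(q),"y range",np.percentile(q[:,1],[.5,2,98,99.5]).round(4),"z",np.median(q[:,2]).round(4))
    for y in(-.05,-.0,): 
        w=(X[...,2]>.038)&(X[...,2]<.058)&(abs(X[...,1]-y)<.004)&(abs(X[...,0]-.44)<.025); print("  x at",y,np.percentile(X[w][:,0],[5,50,95]).round(4))
    b=(z["im"].max(2)<45)&(X[...,2]>.1)&(X[...,2]<.165)&(abs(X[...,0]-.43)<.03)&(X[...,1]>-.32)&(X[...,1]<-.08)
    if b.sum()>8: v,uu=np.nonzero(b); print("  dark",b.sum(),uu.mean(),v.mean(),X[b].mean(0).round(4),X[b].min(0).round(3),X[b].max(0).round(3))
E
for t in t b; do [ -f scene$t.npz ] || cp scene0.npz scene$t.npz; echo $t; python3 bary.py $t; done
python3 - <<'E'
from h import *
tgt([.4200,-.350,.053],86.4,-20)
E
```

```text
t
side 258 y range [-0.3159 -0.3138 -0.053  -0.0475] z 0.0498
  x at -0.05 [0.4435 0.4474 0.4539]
b
side 639 y range [-0.283  -0.2738  0.0183  0.0245] z 0.0469
  x at -0.05 [0.4252 0.441  0.4595]
  x at -0.0 [0.4274 0.4414 0.4538]
  dark 38 217.57894736842104 273.94736842105266 [ 0.4273 -0.2671  0.1467] [ 0.416 -0.27   0.14 ] [ 0.437 -0.261  0.151]
scene 1148 y range [-0.3874 -0.3698  0.0168  0.0239] z 0.045
  x at -0.05 [0.4236 0.4336 0.4464]
  x at -0.0 [0.4275 0.4376 0.45  ]
  dark 61 310.4754098360656 273.08196721311475 [ 0.4214 -0.2639  0.1468] [ 0.411 -0.268  0.14 ] [ 0.435 -0.258  0.151]
row [-1.0, 12.5, -22.8] [6.97, -0.05, 0.08]Traceback (most recent call last):
  File "bary.py", line 9, in <module>
    w=(X[...,2]>.038)&(X[...,2]<.058)&(abs(X[...,1]-y)<.004)&(abs(X[...,0]-.44)<.025); print("  x at",y,np.percentile(X[w][:,0],[5,50,95]).round(4))
                                                                                                        ~~~~~~~~~~~~~^^^^^^^^^^^^^^^^^^^^^
    return _quantile_unchecked(
        a, q, axis, out, overwrite_input, method, keepdims, weights)
    return _ureduce(a,
                    func=_quantile_ureduce_func,
    ...<5 lines>...
                    overwrite_input=overwrite_input,
                    method=method)
    r = func(a, **kwargs)
    result = _quantile(arr,
                       quantiles=q,
    ...<2 lines>...
                       out=out,
                       weights=wgt)
    slices_having_nans = np.isnan(arr[-1, ...])
                                  ~~~^^^^^^^^^
IndexError: index -1 is out of bounds for axis 0 with size 0
```

Request:
{"name": "play_rows", "arguments": {"steps": [[[0,4,-8,0,0,0],[0,9,-16,2,0,0],[-0.5,12.5,-22.8,5,0,0],[-0.5,12.5,-22.8,7,0,0],[-0.5,12.5,-22.8,7,0,0],[-0.5,12.5,-22.8,7,0,0]]]}}

```text
time: 22.15
tool_pos: [0.42, -0.3502, 0.0543]
tool_rot: [0.006, 0.03, 0.984, 0.173]
contact_force: [-0.1, -0.3, -0.3]
gripper_width: -0.004
grasp_force: 0.0
```

Request:
{"name": "play_rows", "arguments": {"steps": [[[0,9.4,3.4,0,0,0],[0,18.8,6.8,0,0,0],[0,24.4,8.9,0,0,0],[0,28.2,10.3,0,0,0],[0,31,11.3,0,0,0],[0,33.8,12.3,0,0,0],[0,36.7,13.3,0,0,0],[0,39.5,14.4,0,0,0],[0,43.2,15.7,0,0,0],[0,47,17.1,0,0,0]]]}}

```text
time: 22.98
tool_pos: [0.4227, -0.3014, 0.0533]
tool_rot: [0.006, 0.031, 0.984, 0.173]
contact_force: [-0.4, -2.5, -0.3]
gripper_width: -0.001
grasp_force: 1.1
```

```bash
python3 look2.py c; python3 bary.py c
```

```text
tcp [ 0.4227 -0.3008  0.0532] F [-0.2 -0.1 -0.6] t 23.0833
-0.280:47.9  -0.250:54.9  -0.220:47.8  -0.190:47.6  -0.160:47.7  -0.130:47.7  -0.100:47.7  
side 313 y range [-0.3142 -0.1139  0.0214  0.0245] z 0.047
  x at -0.05 [0.4252 0.4373 0.4566]
  x at -0.0 [0.4296 0.4441 0.4545]
scene 1051 y range [-0.3129 -0.3099  0.0168  0.0246] z 0.0452
  x at -0.05 [0.4238 0.4336 0.4481]
  x at -0.0 [0.4258 0.4354 0.4496]
  dark 385 321.212987012987 285.2857142857143 [ 0.4141 -0.2928  0.1348] [ 0.4  -0.32  0.1 ] [ 0.437 -0.251  0.165]
```

Request:
{"name": "play_rows", "arguments": {"steps": [[[0,4.7,1.7,0,0,0],[0,11.3,4.1,0,0,0],[0,18.8,6.8,0,0,0],[0,27.3,9.9,0,0,0],[0,35.7,13,0,0,0],[0,44.2,16.1,0,0,0],[0,52.6,19.2,0,0,0],[0,61.1,22.2,0,0,0],[0,69.5,25.3,0,0,0],[0,77,28,0,0,0],[0,82.7,30.1,0,0,0],[0,85.5,31.1,0,0,0]]]}}

```text
time: 24.13
tool_pos: [0.4282, -0.2091, 0.053]
tool_rot: [0.005, 0.03, 0.984, 0.174]
contact_force: [-1.3, -2.2, 1.7]
gripper_width: -0.0
grasp_force: 1.1
```

```bash
python3 look2.py d; python3 bary.py d
```

```text
tcp [ 0.4282 -0.2093  0.053 ] F [ 1.4 -0.8  0.4] t 24.2333
-0.280:47.4  -0.250:47.4  -0.220:47.8  -0.190:48.1  -0.160:56.5  -0.130:47.9  -0.100:47.6  -0.070:47.7  -0.040:47.7  -0.010:47.8  
side 264 y range [-0.3158 -0.3148 -0.2178 -0.21  ] z 0.0457Traceback (most recent call last):
  File "bary.py", line 9, in <module>
    w=(X[...,2]>.038)&(X[...,2]<.058)&(abs(X[...,1]-y)<.004)&(abs(X[...,0]-.44)<.025); print("  x at",y,np.percentile(X[w][:,0],[5,50,95]).round(4))
                                                                                                        ~~~~~~~~~~~~~^^^^^^^^^^^^^^^^^^^^^
    return _quantile_unchecked(
        a, q, axis, out, overwrite_input, method, keepdims, weights)
    return _ureduce(a,
                    func=_quantile_ureduce_func,
    ...<5 lines>...
                    overwrite_input=overwrite_input,
                    method=method)
    r = func(a, **kwargs)
    result = _quantile(arr,
                       quantiles=q,
    ...<2 lines>...
                       out=out,
                       weights=wgt)
    slices_having_nans = np.isnan(arr[-1, ...])
                                  ~~~^^^^^^^^^
IndexError: index -1 is out of bounds for axis 0 with size 0
```

Request:
{"name": "play_rows", "arguments": {"steps": [[[0,4.7,1.7,0,0,0],[0,10.3,3.8,0,0,0],[0,16,5.8,0,0,0],[0,20.7,7.5,0,0,0],[0,24.4,8.9,0,0,0],[0,27.3,9.9,0,0,0],[0,29.1,10.6,0,0,0],[0,30.1,10.9,0,0,0],[0,30.1,10.9,0,0,0]]]}}

```text
time: 25.03
tool_pos: [0.4302, -0.1778, 0.0531]
tool_rot: [0.005, 0.03, 0.984, 0.174]
contact_force: [0.3, -1.1, -0.6]
gripper_width: 0.0
grasp_force: 0.5
```

```bash
python3 look2.py e; cat > hang.py <<'E'
from h import *
import sys
z=np.load("wrist"+sys.argv[1]+".npz"); C=cam("wrist",{"tool_pos":z["st"],"tool_rot":z["q"]}); X=cloud(C,z["d"])
xl=.4328+(X[...,1]+.123)*.062; m=(abs(X[...,0]-xl)<.02)&(X[...,1]>-.2)&(X[...,1]<-.05)
k=m&(X[...,2]>.125)&(X[...,2]<.16)&(z["im"].max(2)<60); print("knob pts",k.sum(), np.percentile(X[k],[3,50,97],axis=0).round(4).tolist() if k.sum() else "")
print("knob px", np.argwhere(k).mean(0) if k.sum() else "")
m=(abs(X[...,0]-xl)<.008)
for lo,hi in((.050,.066),(.066,.08),(.08,.1),(.1,.12)):
    q=m&(X[...,2]>lo)&(X[...,2]<hi)&(X[...,1]>z["st"][1]+.008)&(X[...,1]<-.03); print(lo,q.sum(),np.percentile(X[q][:,1],[2,98]).round(4) if q.sum()>3 else "")
E
python3 hang.py e; cp pics/wriste.png pics/v9.png
```

```text
tcp [ 0.4302 -0.1779  0.053 ] F [-0.2 -0.2  0.1] t 25.1333
-0.280:47.5  -0.250:47.5  -0.220:47.6  -0.190:48.0  -0.160:48.2  -0.130:56.5  -0.100:47.9  -0.070:47.7  -0.040:47.7  -0.010:47.7  0.020:47.6  
knob pts 13725 [[0.4112, -0.1984, 0.126], [0.4193, -0.1648, 0.1396], [0.4343, -0.1303, 0.1521]]
knob px [388.65275046 436.65056466]
0.05 1833 [-0.1597 -0.1052]
0.066 1717 [-0.1666 -0.0974]
0.08 1279 [-0.1581 -0.1058]
0.1 1767 [-0.1693 -0.1194]
```

View pics/v9.png

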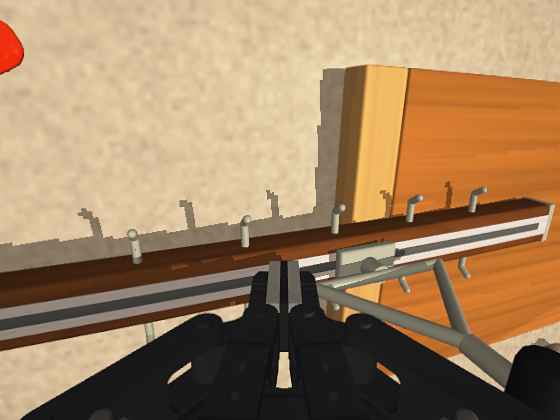

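The slider spans (337,265)-(395,250), the inner eye corner is at (440,263), and the inner bar end cap is at (546-556,203-238).

```bash
python3 - <<'E'
from h import *
z=np.load("wriste.npz"); C=cam("wrist",{"tool_pos":z["st"],"tool_rot":z["q"]})
print("slider",onz(C,[[337,264],[395,249]],.054).round(4).tolist()); print("corner outer edge",onz(C,[[441,262]],.064).round(4)); print("cap",onz(C,[[552,204],[556,238]],.046).round(4).tolist())
print("edge",onz(C,[[369,66],[358,190]],.024).round(4).tolist())
for n in("side","scene"):
    w=np.load(n+"e.npz"); Cc=cam(n); X=cloud(Cc,w["d"]); b=(w["im"].max(2)<50)&(X[...,2]>.13)&(X[...,2]<.156)&(X[...,1]>-.14)&(X[...,1]<-.10)&(abs(X[...,0]-.43)<.03)
    print(n,b.sum(),X[b].mean(0).round(4) if b.sum() else "", (X[b].min(0).round(3),X[b].max(0).round(3)) if b.sum() else "")
E
```

```text
slider [[0.4298, -0.1484, 0.054], [0.4293, -0.1131, 0.054]]
corner outer edge [[ 0.4381 -0.0899  0.064 ]]
cap [[0.4299, 0.0269, 0.046], [0.4592, 0.0408, 0.046]]
edge [[0.3358, -0.1124, 0.024], [0.4032, -0.1181, 0.024]]
side 0  
scene 61 [ 0.4293 -0.1352  0.1459] (array([ 0.418, -0.139,  0.139]), array([ 0.445, -0.13 ,  0.152]))
```

Request:
{"name": "play_rows", "arguments": {"steps": [[[0,2.8,1,0,0,0],[0,5.6,2,0,0,0],[0,7.5,2.7,0,0,0],[0,8.9,3.2,0,0,0],[0,9.4,3.4,0,0,0],[0,9.4,3.4,0,0,0],[0,9.4,3.4,0,0,0]]]}}

```text
time: 25.77
tool_pos: [0.4308, -0.168, 0.0532]
tool_rot: [0.005, 0.03, 0.984, 0.174]
contact_force: [-0.4, -0.9, -1.5]
gripper_width: -0.002
grasp_force: 0.5
```

```bash
python3 look2.py f; python3 - <<'E'
from h import *
z=np.load("wristf.npz"); C=cam("wrist",{"tool_pos":z["st"],"tool_rot":z["q"]}); X=cloud(C,z["d"])
# slider block: points higher than the bar top, on the bar
xl=.4328+(X[...,1]+.123)*.062
m=(abs(X[...,0]-xl)<.013)&(X[...,2]>.0525)&(X[...,2]<.06)&(X[...,1]>-.16)&(X[...,1]<-.06)
y=X[m][:,1]; print("slider pts",len(y),np.percentile(y,[2,10,50,90,98]).round(4),"z",np.median(X[m][:,2]))
z0=np.load("wriste.npz"); C0=cam("wrist",{"tool_pos":z0["st"],"tool_rot":z0["q"]}); X0=cloud(C0,z0["d"])
xl=.4328+(X0[...,1]+.123)*.062
m=(abs(X0[...,0]-xl)<.013)&(X0[...,2]>.0525)&(X0[...,2]<.06)&(X0[...,1]>-.16)&(X0[...,1]<-.06)
print("before",np.percentile(X0[m][:,1],[2,10,50,90,98]).round(4))
print("cap px of both", [ (np.nanmax(np.where((abs(x[...,2]-.0475)<.002)&(abs(x[...,0]-.4415)<.008),x[...,1],-9))).round(4) for x in(X0,X)])
E
```

```text
tcp [ 0.4308 -0.168   0.0531] F [-0.1 -1.1 -1. ] t 25.8667
-0.280:47.6  -0.250:47.5  -0.220:47.6  -0.190:47.7  -0.160:65.1  -0.130:54.4  -0.100:53.6  -0.070:47.7  -0.040:47.7  -0.010:47.7  0.020:47.6  
slider pts 1248 [-0.1368 -0.1349 -0.1242 -0.1074 -0.1047] z 0.054188966609397954
before [-0.1465 -0.1447 -0.1339 -0.1174 -0.1143]
cap px of both [np.float64(0.0288), np.float64(0.0286)]
```

```bash
python3 - <<'E'
from h import *
tgt([.4290,-.200,.053],86.4,-20);tgt([.4290,-.200,.20],86.4,0);tgt([.4330,-.1205,.22],86.4,0)
E
```

```text
row [-0.1, -30.1, -10.8] [0.03, -0.02, 0.04]
row [-0.1, 20.2, -148.9] [20.03, -0.01, 0.04]
row [0.8, 101.9, -140.5] [20.03, -0.01, 0.04]
```

Request:
{"name": "play_rows", "arguments": {"steps": [[[0,-15,-5.5,0,0,0],[0,-30,-11,0,0,0],[0,-17,-47,0,0,0],[0,-5,-83,3,0,0],[0,8,-117,8,0,0],[0,20,-149,14,0,0],[0.5,55,-145,20,0,0],[0.8,85,-142,20,0,0],[0.8,102,-140.5,20,0,0],[0.8,102,-140.5,20,0,0],[0.8,102,-140.5,20,0,0],[0.8,102,-140.5,20,0,0]]], "claw": 1}}

```text
time: 26.92
tool_pos: [0.4329, -0.1212, 0.2197]
tool_rot: [-0.0, 0.031, 1.0, 0.0]
contact_force: [-0.5, -0.0, -0.4]
gripper_width: 0.999
grasp_force: 0.0
```

```bash
python3 look2.py g; python3 - <<'E'
from h import *
st=manip.state(); print(st["joint_vel"].round(3),st["gripper_width"])
z=np.load("wristg.npz"); C=cam("wrist",{"tool_pos":z["st"],"tool_rot":z["q"]}); X=cloud(C,z["d"])
k=(X[...,2]>.135)&(X[...,2]<.158)&(abs(X[...,1]+.12)<.03)&(abs(X[...,0]-.433)<.03)
print(k.sum(),np.percentile(X[k],[2,50,98],axis=0).round(4).tolist())
tgt([.433,-.1205,.124],86.4)
E
```

```text
tcp [ 0.4327 -0.1215  0.2193] F [-0.8  0.3 -0.4] t 27.0167
-0.280:47.4  -0.250:47.3  -0.220:47.3  -0.190:47.6  -0.160:47.7  -0.130:54.4  -0.100:49.4  -0.070:47.6  -0.040:47.6  -0.010:47.6  0.020:47.4  
[ 0.001 -0.002  0.002  0.     0.003  0.003] 0.9986735916826537
942 [[0.4211, -0.1275, 0.1428], [0.4326, -0.1199, 0.1504], [0.4478, -0.1122, 0.1527]]
row [-0.4, 1.0, 95.3] [0.03, -0.09, -0.06]
```

Request:
{"name": "play_rows", "arguments": {"steps": [[[-1.5,1,35,0,0,0],[-1.5,1,65,0,0,0],[-1.5,1,85,0,0,0],[-1.5,1,93,0,0,0],[-1.5,1,95,0,0,0],[-1.5,1,95,0,0,0]]]}}

```text
time: 27.57
tool_pos: [0.4345, -0.12, 0.125]
tool_rot: [-0.0, 0.031, 1.0, 0.0]
contact_force: [1.1, -0.5, -0.5]
gripper_width: 1.001
grasp_force: 0.0
```

Request:
{"name": "play_rows", "arguments": {"steps": [[[0,0,0,0,0,0],[0,0,0,0,0,0],[0,0,0,0,0,0],[0,0,0,0,0,0],[0,0,0,0,0,0],[0,0,0,0,0,0],[0,0,0,0,0,0],[0,0,0,0,0,0]]], "claw": -1}}

```text
time: 28.23
tool_pos: [0.4349, -0.1199, 0.1257]
tool_rot: [0.0, 0.031, 1.0, -0.0]
contact_force: [-0.6, -0.8, 3.3]
gripper_width: 0.164
grasp_force: 58.5
```

```bash
python3 look2.py h
```

```text
tcp [ 0.435  -0.1199  0.1257] F [-0.  -1.   4.1] t 28.3333
-0.280:47.4  -0.250:47.4  -0.220:47.5  -0.190:47.5  -0.160:47.6  -0.130:54.3  -0.100:52.7  -0.070:47.5  -0.040:47.6  -0.010:47.6  0.020:47.4
```

Request:
{"name": "play_rows", "arguments": {"steps": [[[0,0,-2,0,0,0],[0,0,-6,0,0,0],[0,0,-12,0,0,0],[0,0,-22,0,0,0],[0,0,-36,0,0,0],[0,0,-54,0,0,0],[0,0,-74,0,0,0],[0,0,-94,0,0,0],[0,0,-112,0,0,0],[0,0,-126,0,0,0],[0,0,-135,0,0,0],[0,0,-138,0,0,0]]]}}

```text
time: 29.38
tool_pos: [0.4351, -0.1198, 0.265]
tool_rot: [0.001, 0.031, 1.0, -0.001]
contact_force: [-0.3, -1.0, -7.1]
gripper_width: 0.159
grasp_force: 58.7
```

Request:
{"name": "play_rows", "arguments": {"steps": [[[0,0,-138,0,0,0],[0,0,-138,0,0,0],[0,0,-138,0,0,0]]]}}

```text
time: 29.63
tool_pos: [0.4338, -0.1191, 0.3868]
tool_rot: [-0.002, 0.031, 1.0, 0.001]
contact_force: [0.9, 0.0, -5.1]
gripper_width: 0.162
grasp_force: 59.8
```

```bash
python3 - <<'E'
from h import *
D={}
for n in("wrist","side","scene"):
    im,d,C,st=grab(n); D[n]=(im,d,C); np.savez(n+"i.npz",im=im,d=d,st=st["tool_pos"],q=st["tool_rot"])
print(st["tool_pos"],st["contact_force"],st["time"])
im,d,C=D["wrist"]; X=cloud(C,np.load("wristi.npz")["d"])
# bar top heights along the bar
t=st["tool_pos"]; xl=t[0]+(X[...,1]-t[1])*.062
for y in np.arange(-.3,.08,.03):
    q=(abs(X[...,0]-xl)<.008)&(abs(X[...,1]-y)<.004)&(X[...,2]>.24)&(X[...,2]<.34)
    if q.sum()>5: print("%.3f:%.1f(%d)"%(y,np.median(X[q][:,2])*1000,q.sum()),end=" ")
print()
for n in D:
    im,d,C=D[n]; X=cloud(C,d)
    q=(X[...,2]>.195)&(X[...,2]<.245)&(X[...,0]>.56)&(X[...,0]<.78)&(X[...,1]>-.28)&(X[...,1]<-.1)
    v,u=np.nonzero(q); print(n,q.sum())
    if q.sum()>10:
        p=X[q]; o=np.argsort(p[:,0])
        for c in np.array_split(o,8): print("   ",np.median(p[c],0).round(4), u[c].mean().round(), v[c].mean().round())
a=cv2.resize(D["wrist"][0],(560,420)); b=cv2.resize(D["side"][0][170:300,170:370],(240,156)); 
cv2.imwrite("pics/v10.png",a)
E
```

```text
[ 0.43636512 -0.12037594  0.3964402 ] [ 2.13646584 -0.67176698 -5.54988044] 29.7333
-0.300:308.3(214) -0.270:308.3(226) -0.240:308.4(226) -0.210:308.5(235) -0.180:308.5(234) -0.150:309.8(290) -0.120:326.0(254) -0.090:310.0(277) -0.060:308.8(238) -0.030:308.8(237) -0.000:308.8(229) 0.030:308.3(71) 
wrist 0
side 187
    [ 0.6107 -0.2025  0.2222] 299.0 217.0
    [ 0.6258 -0.2006  0.2183] 306.0 217.0
    [ 0.6402 -0.1988  0.2182] 312.0 216.0
    [ 0.6543 -0.1971  0.2181] 318.0 215.0
    [ 0.668  -0.1945  0.2183] 324.0 213.0
    [ 0.6837 -0.1927  0.2186] 330.0 212.0
    [ 0.6973 -0.1907  0.217 ] 337.0 211.0
    [ 0.7129 -0.1893  0.2066] 343.0 213.0
scene 98
    [ 0.607  -0.1996  0.2228] 329.0 190.0
    [ 0.6191 -0.2015  0.2182] 332.0 190.0
    [ 0.6345 -0.197   0.2161] 334.0 187.0
    [ 0.6498 -0.1966  0.2163] 336.0 184.0
    [ 0.6624 -0.1948  0.2171] 338.0 181.0
    [ 0.6764 -0.1919  0.2167] 340.0 179.0
    [ 0.6966 -0.1902  0.2145] 343.0 176.0
    [ 0.7117 -0.1871  0.1993] 345.0 178.0
```

The bar hangs level in the grip. The stand arm fits y = -0.1967 + 0.141(x-0.652), heading about 8°, with its tip at x≈0.607. I'll align and approach in front of the tip.

```bash
python3 - <<'E'
from h import *
print(manip.state()["tool_pos"]); tgt([.545,-.2118,.36],98); tgt([.545,-.2118,.264],98)
E
```

```text
[ 0.43586442 -0.12010413  0.3921049 ]
row [-114.4, -84.7, 33.2] [-0.2, 0.41, -11.55]
row [-113.6, -84.4, 129.2] [-0.2, 0.41, -11.55]
```

Request:
{"name": "play_rows", "arguments": {"steps": [[[-6,-4,2,0,0,0],[-20,-15,6,0,0,-2],[-40,-30,12,0,0,-4],[-62,-46,18,0,0,-6],[-84,-62,24,0,0,-8],[-100,-74,29,0,0,-10],[-110,-81,32,0,0,-11.6],[-114,-84.5,33,0,0,-11.6],[-114,-84.5,33,0,0,-11.6],[-114,-84.5,33,0,0,-11.6],[-114,-84.5,33,0,0,-11.6],[-114,-84.5,33,0,0,-11.6]]]}}

```text
time: 30.78
tool_pos: [0.5427, -0.2104, 0.3554]
tool_rot: [0.0, -0.07, 0.998, -0.0]
contact_force: [0.7, -0.5, -6.4]
gripper_width: 0.165
grasp_force: 59.7
```

```bash
python3 - <<'E'
from h import *
print(manip.state()["tool_pos"]); tgt([.545,-.2118,.264],98)
E
```

```text
[ 0.54274049 -0.21040882  0.35538693]
row [-2.0, -1.7, 91.4] [-0.01, 0.02, 0.06]
```

Request:
{"name": "play_rows", "arguments": {"steps": [[[0,0,6,0,0,0],[-1,-1,20,0,0,0],[-2,-1.7,38,0,0,0],[-2,-1.7,56,0,0,0],[-2,-1.7,72,0,0,0],[-2,-1.7,84,0,0,0],[-2,-1.7,90,0,0,0],[-2,-1.7,91.4,0,0,0],[-2,-1.7,91.4,0,0,0],[-2,-1.7,91.4,0,0,0]]]}}

```text
time: 31.62
tool_pos: [0.5459, -0.2126, 0.2649]
tool_rot: [0.001, -0.07, 0.998, -0.001]
contact_force: [-0.1, -0.1, -6.8]
gripper_width: 0.165
grasp_force: 59.6
```

```bash
python3 - <<'E'
from h import *
D={}
for n in("wrist","side","scene"):
    im,d,C,st=grab(n); D[n]=im; np.savez(n+"j.npz",im=im,d=d,st=st["tool_pos"],q=st["tool_rot"])
    X=cloud(C,d)
    if n!="wrist":
        q=(X[...,2]>.208)&(X[...,2]<.245)&(X[...,0]>.595)&(X[...,0]<.70)&(X[...,1]>-.26)&(X[...,1]<-.14); p=X[q]
        print(n,q.sum(),np.polyfit(p[:,0]-.652,p[:,1],1).round(4),p[:,0].min().round(4), p[p[:,0]<.615].mean(0).round(4) if (p[:,0]<.615).any() else "")
print(st["tool_pos"],st["contact_force"])
a=cv2.resize(D["side"][170:300,230:370],(450,418),interpolation=cv2.INTER_CUBIC)
b=cv2.resize(cv2.convertScaleAbs(D["scene"],alpha=1.6)[140:270,270:380],(350,414),interpolation=cv2.INTER_CUBIC)
c=np.zeros((418,800,3),np.uint8); c[:,:450]=a; c[:414,450:]=b; cv2.imwrite("pics/v10.png",c)
tgt([.620,-.2012,.264],98); tgt([.652,-.1967,.264],98)
E
```

```text
side 155 [ 0.1426 -0.1967] 0.6049 [ 0.6098 -0.2029  0.2245]
scene 84 [ 0.1348 -0.1953] 0.6036 [ 0.6072 -0.2011  0.2231]
[ 0.54597864 -0.21269005  0.26531179] [-0.04656949 -0.61832126 -5.62776555]
row [-74.9, 1.0, 1.4] [-0.08, 0.12, 0.05]
row [-107.3, 1.0, 1.4] [-0.08, 0.12, 0.05]
```

View pics/v10.png

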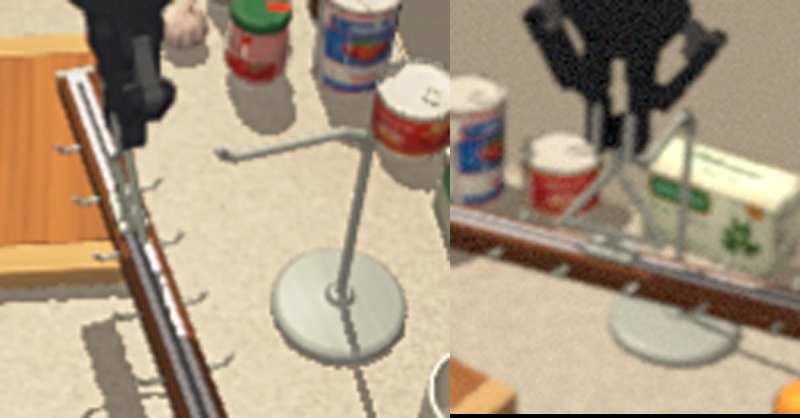

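The eye is in front of the arm's tip and in line with it, so I'll thread it slowly.

Request:
{"name": "play_rows", "arguments": {"steps": [[[-5,1,1,0,0,0],[-13,1,1,0,0,0],[-21,1,1,0,0,0],[-29,1,1,0,0,0],[-36,1,1,0,0,0],[-43,1,1,0,0,0],[-50,1,1,0,0,0],[-57,1,1,0,0,0],[-64,1,1,0,0,0],[-70,1,1,0,0,0],[-75,1,1,0,0,0],[-78,1,1,0,0,0]]]}}

```text
time: 32.77
tool_pos: [0.6231, -0.2003, 0.2626]
tool_rot: [0.0, -0.07, 0.998, 0.0]
contact_force: [0.2, -0.1, -6.0]
gripper_width: 0.165
grasp_force: 59.7
```

Request:
{"name": "play_rows", "arguments": {"steps": [[[-6,0,0,0,0,0],[-13,0,0,0,0,0],[-20,0,0,0,0,0],[-26,0,0,0,0,0],[-29,0,0,0,0,0],[-29,0,4,0,0,0],[-29,0,9,0,0,0],[-29,0,14,0,0,0],[-29,0,18,0,0,0],[-29,0,20,0,0,0],[-29,0,20,0,0,0],[-29,0,20,0,0,0]]]}}

```text
time: 33.77
tool_pos: [0.6509, -0.1964, 0.2424]
tool_rot: [-0.0, -0.07, 0.998, 0.0]
contact_force: [0.4, -0.5, -6.9]
gripper_width: 0.166
grasp_force: 59.8
```

Request:
{"name": "play_rows", "arguments": {"steps": [[[0,0,1,0,0,0],[0,0,2,0,0,0],[0,0,3,0,0,0],[0,0,4,0,0,0],[0,0,4,0,0,0]]]}}

```text
time: 34.18
tool_pos: [0.6514, -0.1961, 0.2394]
tool_rot: [0.0, -0.07, 0.998, 0.0]
contact_force: [-0.1, 2.0, -4.1]
gripper_width: 0.166
grasp_force: 60.0
```

Request:
{"name": "play_rows", "arguments": {"steps": [[[0,0.5,1,0,0,0],[0,1,2,0,0,0],[0,1,2,0,0,0]]]}}

```text
time: 34.43
tool_pos: [0.6514, -0.1949, 0.2373]
tool_rot: [0.001, -0.07, 0.998, 0.0]
contact_force: [0.2, 3.0, -1.4]
gripper_width: 0.161
grasp_force: 60.2
```

Request:
{"name": "play_rows", "arguments": {"steps": [[[0,0.5,1,0,0,0],[0,0.5,1.5,0,0,0],[0,0.5,1.5,0,0,0]]]}}

```text
time: 34.68
tool_pos: [0.6514, -0.1945, 0.2363]
tool_rot: [0.001, -0.07, 0.998, 0.0]
contact_force: [-0.0, 4.1, 2.2]
gripper_width: 0.163
grasp_force: 60.6
```

Request:
{"name": "play_rows", "arguments": {"steps": [[[0,1,0,0,0,0],[0,2,0,0,0,0],[0,2.5,0,0,0,0],[0,2.5,0,0,0,0]]]}}

```text
time: 35.02
tool_pos: [0.6511, -0.1937, 0.2361]
tool_rot: [0.001, -0.07, 0.998, -0.002]
contact_force: [2.4, -2.6, 2.8]
gripper_width: 0.164
grasp_force: 60.7
```

Request:
{"name": "play_rows", "arguments": {"steps": [[[0,-1,-0.5,0,0,0],[0,-1,-0.5,0,0,0]]]}}

```text
time: 35.18
tool_pos: [0.651, -0.1938, 0.2361]
tool_rot: [0.001, -0.07, 0.998, -0.0]
contact_force: [1.4, -0.7, 3.3]
gripper_width: 0.164
grasp_force: 60.7
```

Request:
{"name": "play_rows", "arguments": {"steps": [[[0,0,0,0,0,0],[0,0,0,0,0,0],[0,0,0,0,0,0],[0,0,0,0,0,0],[0,0,0,0,0,0],[0,0,0,0,0,0],[0,0,0,0,0,0],[0,0,0,0,0,0]]], "claw": 1}}

```text
time: 35.85
tool_pos: [0.6507, -0.1934, 0.2356]
tool_rot: [-0.0, -0.07, 0.998, 0.0]
contact_force: [-0.0, -0.2, -0.8]
gripper_width: 1.001
grasp_force: 0.0
```

Request:
{"name": "play_rows", "arguments": {"steps": [[[0,0,-10,0,0,0],[0,0,-30,0,0,0],[0,0,-60,0,0,0],[0,0,-95,0,0,0],[0,0,-125,0,0,0],[0,0,-130,0,0,0],[0,0,-130,0,0,0],[0,0,-130,0,0,0],[0,0,-130,0,0,0]]]}}

```text
time: 36.6
tool_pos: [0.6502, -0.1932, 0.3636]
tool_rot: [-0.001, -0.07, 0.998, 0.001]
contact_force: [0.1, -0.3, -0.7]
gripper_width: 0.997
grasp_force: 0.0
```

```bash
cat > fin.py <<'E'
from h import *
for k in range(3):
  im,d,C,st=grab("wrist"); X=cloud(C,d); print(st["time"],st["tool_pos"].round(3),st["contact_force"].round(1))
  c=np.array([.651,-.1945]); e=np.array([np.cos(np.radians(98)),np.sin(np.radians(98))]); r=X[...,:2]-c; s=r@e; w=r@np.array([e[1],-e[0]])
  for a in np.arange(-.2,.16,.03):
    q=(abs(w)<.010)&(abs(s-a)<.006)&(X[...,2]>.10)&(X[...,2]<.21)
    if q.sum()>5: print("%.2f:%.1f(%d)"%(a,np.median(X[q][:,2])*1000,q.sum()),end=" ")
  print()
E
python3 fin.py
```

```text
36.6 [ 0.65  -0.193  0.364] [ 0.1 -0.3 -0.7]
-0.17:166.7(216) -0.14:165.1(218) -0.11:163.7(216) -0.08:162.1(216) -0.05:160.6(208) -0.02:177.5(271) 0.01:164.4(210) 0.04:156.0(189) 0.07:154.3(203) 0.10:152.8(196) 0.13:151.1(193) 
36.65 [ 0.65  -0.193  0.363] [ 0.6 -0.5 -0.5]
-0.17:166.7(212) -0.14:165.3(220) -0.11:163.7(220) -0.08:162.0(214) -0.05:160.5(215) -0.02:176.8(271) 0.01:164.5(207) 0.04:156.0(190) 0.07:154.3(203) 0.10:152.9(196) 0.13:151.0(192) 
36.7 [ 0.65  -0.193  0.363] [ 0.2 -0.3  0.3]
-0.17:166.6(220) -0.14:165.2(222) -0.11:163.6(217) -0.08:162.0(211) -0.05:160.6(220) -0.02:176.7(268) 0.01:164.4(204) 0.04:155.8(187) 0.07:154.4(200) 0.10:152.7(197) 0.13:151.2(192)
```

Request:
{"name": "play_rows", "arguments": {"steps": [[[0,0,0,0,0,0],[0,0,0,0,0,0],[0,0,0,0,0,0],[0,0,0,0,0,0],[0,0,0,0,0,0],[0,0,0,0,0,0],[0,0,0,0,0,0],[0,0,0,0,0,0],[0,0,0,0,0,0],[0,0,0,0,0,0],[0,0,0,0,0,0],[0,0,0,0,0,0]]]}}

```text
time: 37.75
tool_pos: [0.6507, -0.1934, 0.3657]
tool_rot: [0.0, -0.07, 0.998, 0.0]
contact_force: [0.3, -0.1, -0.6]
gripper_width: 0.998
grasp_force: 0.0
```

```bash
python3 fin.py | tail -2; python3 -c "
from plant import order; print(order.job_done())"
```

```text
37.85 [ 0.651 -0.193  0.366] [-0.3  0.7 -0.4]
-0.17:166.7(208) -0.14:165.1(213) -0.11:163.6(213) -0.08:161.9(207) -0.05:160.5(207) -0.02:176.2(270) 0.01:164.3(188) 0.04:156.0(183) 0.07:154.3(205) 0.10:152.7(198) 0.13:151.2(190) 
the job is handed in; nothing more can be done
None
```

The bar hangs free and still on the stand's hook, about 3° off level (7.5° allowed), and I handed the job in at about 38 s of the 72 s limit; no verdict came back, and my first push on the hanger tipped the bar back flat, so I slid the hanger with the bar lying level on the board.

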